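# Portion rattle beads with a scoop into one cell of a parts box

### The job

Use the small scoop to shovel at least three of the five wooden beads out of the bead tray and tip them into the one cell of the divided box that holds only a flat cork disc; any others stay in the tray or go into that cell too, and no bead may be spilled elsewhere or touched with the fingers. Work gently, do not ram the scoop into the tray, then stand the scoop flat on its pan on the bare ledge and let go of it. Leave the other things on the ledge where they are.

Things in the scene. Friction and masses are not known exactly. Their poses are not given: they have to be found in the camera images.
- scoop: small steel scoop, 125 g, standing on its flat pan. Origin: centre of the pan's underside; +x to the open front lip, z up. Pan 62 mm long (lip x = +31, back wall x = -31), 50 wide outside, 46 inside, floor 1.5 thick, sides 22 high; low cheeks near the lip flare out to 60. A wooden handle rises from the back wall, leaning backwards (to -x)
- scoop_grip (a point): where the scoop's handle is best gripped, across y: on its axis at (-42, 0, 85) mm in the scoop's frame, axes as the scoop's. The handle is 18 mm wide (y), 16 deep and leans back 10 degrees from vertical, its axis running from (-30, 0, 20) to (-48, 0, 122) mm
- tray: fixed wooden bead tray. Origin on its underside. Flat inner floor 170 mm (x) by 54 mm (y), centred on the origin, its top 12 mm above it. The sides slope up and out to a rim 40 mm above the origin: 30 degrees from level at the +x end, 45 at the other three. A backstop rises to 55 mm at the +x end. Over all x = -119 to +139, y = +-61 mm. The beads start in its +x half, the -x end is free
- bead0: one of five alike plain lacquered wooden beads that slide and roll easily, a ball 18 mm across; origin at its centre, 21 mm up when lying on the tray's floor
- bead1: one of five alike plain lacquered wooden beads that slide and roll easily, a ball 18 mm across; origin at its centre, 21 mm up when lying on the tray's floor
- bead2: one of five alike plain lacquered wooden beads that slide and roll easily, a ball 18 mm across; origin at its centre, 21 mm up when lying on the tray's floor
- bead3: one of five alike plain lacquered wooden beads that slide and roll easily, a ball 18 mm across; origin at its centre, 21 mm up when lying on the tray's floor
- bead4: one of five alike plain lacquered wooden beads that slide and roll easily, a ball 18 mm across; origin at its centre, 21 mm up when lying on the tray's floor
- cellbox: fixed plywood box, 152 by 152 mm, 46 mm high, with one 4 mm divider each way making four square cells of 70 mm; walls 4 mm, cell floors 10 mm up. Origin: centre of its underside; cell centres at x, y = +-37 mm. Three cells hold other odds and ends, all lower than the rim; they and the disc may be in any cell
- cell (a point): centre of the cell to fill: on its floor (the underside of a thin cork disc 48 mm across, 3 mm thick, 10 mm above the ledge and 36 mm below the rim); axes as the box's
- harmonica: stainless harmonica, 102 x 29 x 22 mm, a bystander; origin under its centre
- jar: glass jar with a twist cap, 68 mm across, 95 mm high, a bystander; origin under its centre
- metronome: small grey plastic metronome with a knob, 50 x 64 x 102 mm, a bystander; origin under its centre
- pick_tin: round aluminium tin, 62 mm across, 20 mm high, a bystander; origin under its centre
- tuner: black clip-on tuner, 50 x 34 x 22 mm, a bystander; origin under its centre
- slide_tube: upright steel guitar slide, 26 mm across, 62 mm high, a bystander; origin under its centre
There are look-alikes about, which are no part of the job. What is shaped like the scoop but blue, red or turquoise is not meant.

How it is judged:
On the way, in this order (a step that is already met when the one before it is completed fails the run):
1. a bead is carried in the scoop's pan, raised clear of the tray (height (world z) of scoop above 0.07 m and ((x of bead0 in the frame of scoop between -0.033 and 0.033 m and y of bead0 in the frame of scoop between -0.025 and 0.025 m and z of bead0 in the frame of scoop between 0 and 0.035 m) or (x of bead1 in the frame of scoop between -0.033 and 0.033 m and y of bead1 in the frame of scoop between -0.025 and 0.025 m and z of bead1 in the frame of scoop between 0 and 0.035 m) or (x of bead2 in the frame of scoop between -0.033 and 0.033 m and y of bead2 in the frame of scoop between -0.025 and 0.025 m and z of bead2 in the frame of scoop between 0 and 0.035 m) or (x of bead3 in the frame of scoop between -0.033 and 0.033 m and y of bead3 in the frame of scoop between -0.025 and 0.025 m and z of bead3 in the frame of scoop between 0 and 0.035 m) or (x of bead4 in the frame of scoop between -0.033 and 0.033 m and y of bead4 in the frame of scoop between -0.025 and 0.025 m and z of bead4 in the frame of scoop between 0 and 0.035 m))), for 0.2 s.
2. at least three beads lie in the cell with the cork disc ((((horizontal distance between bead0 and cell below 0.042 m and height (world z) of bead0 below 0.046 m) and (horizontal distance between bead1 and cell below 0.042 m and height (world z) of bead1 below 0.046 m) and (horizontal distance between bead2 and cell below 0.042 m and height (world z) of bead2 below 0.046 m)) or ((horizontal distance between bead0 and cell below 0.042 m and height (world z) of bead0 below 0.046 m) and (horizontal distance between bead1 and cell below 0.042 m and height (world z) of bead1 below 0.046 m) and (horizontal distance between bead3 and cell below 0.042 m and height (world z) of bead3 below 0.046 m)) or ((horizontal distance between bead0 and cell below 0.042 m and height (world z) of bead0 below 0.046 m) and (horizontal distance between bead1 and cell below 0.042 m and height (world z) of bead1 below 0.046 m) and (horizontal distance between bead4 and cell below 0.042 m and height (world z) of bead4 below 0.046 m)) or ((horizontal distance between bead0 and cell below 0.042 m and height (world z) of bead0 below 0.046 m) and (horizontal distance between bead2 and cell below 0.042 m and height (world z) of bead2 below 0.046 m) and (horizontal distance between bead3 and cell below 0.042 m and height (world z) of bead3 below 0.046 m)) or ((horizontal distance between bead0 and cell below 0.042 m and height (world z) of bead0 below 0.046 m) and (horizontal distance between bead2 and cell below 0.042 m and height (world z) of bead2 below 0.046 m) and (horizontal distance between bead4 and cell below 0.042 m and height (world z) of bead4 below 0.046 m)) or ((horizontal distance between bead0 and cell below 0.042 m and height (world z) of bead0 below 0.046 m) and (horizontal distance between bead3 and cell below 0.042 m and height (world z) of bead3 below 0.046 m) and (horizontal distance between bead4 and cell below 0.042 m and height (world z) of bead4 below 0.046 m)) or ((horizontal distance between bead1 and cell below 0.042 m and height (world z) of bead1 below 0.046 m) and (horizontal distance between bead2 and cell below 0.042 m and height (world z) of bead2 below 0.046 m) and (horizontal distance between bead3 and cell below 0.042 m and height (world z) of bead3 below 0.046 m)) or ((horizontal distance between bead1 and cell below 0.042 m and height (world z) of bead1 below 0.046 m) and (horizontal distance between bead2 and cell below 0.042 m and height (world z) of bead2 below 0.046 m) and (horizontal distance between bead4 and cell below 0.042 m and height (world z) of bead4 below 0.046 m)) or ((horizontal distance between bead1 and cell below 0.042 m and height (world z) of bead1 below 0.046 m) and (horizontal distance between bead3 and cell below 0.042 m and height (world z) of bead3 below 0.046 m) and (horizontal distance between bead4 and cell below 0.042 m and height (world z) of bead4 below 0.046 m)) or ((horizontal distance between bead2 and cell below 0.042 m and height (world z) of bead2 below 0.046 m) and (horizontal distance between bead3 and cell below 0.042 m and height (world z) of bead3 below 0.046 m) and (horizontal distance between bead4 and cell below 0.042 m and height (world z) of bead4 below 0.046 m)))), for 0.2 s.
At the end, for the whole second after the job is handed in: At least three beads in the cork-disc cell (centre within 42 mm of the cell's, below the rim), every other bead there or in the tray, all slower than 0.05 m/s; the scoop stands on the ledge within 5 mm of it, tilted under 0.08 rad, released, at rest ((((horizontal distance between bead0 and cell below 0.042 m and height (world z) of bead0 below 0.046 m) and (horizontal distance between bead1 and cell below 0.042 m and height (world z) of bead1 below 0.046 m) and (horizontal distance between bead2 and cell below 0.042 m and height (world z) of bead2 below 0.046 m)) or ((horizontal distance between bead0 and cell below 0.042 m and height (world z) of bead0 below 0.046 m) and (horizontal distance between bead1 and cell below 0.042 m and height (world z) of bead1 below 0.046 m) and (horizontal distance between bead3 and cell below 0.042 m and height (world z) of bead3 below 0.046 m)) or ((horizontal distance between bead0 and cell below 0.042 m and height (world z) of bead0 below 0.046 m) and (horizontal distance between bead1 and cell below 0.042 m and height (world z) of bead1 below 0.046 m) and (horizontal distance between bead4 and cell below 0.042 m and height (world z) of bead4 below 0.046 m)) or ((horizontal distance between bead0 and cell below 0.042 m and height (world z) of bead0 below 0.046 m) and (horizontal distance between bead2 and cell below 0.042 m and height (world z) of bead2 below 0.046 m) and (horizontal distance between bead3 and cell below 0.042 m and height (world z) of bead3 below 0.046 m)) or ((horizontal distance between bead0 and cell below 0.042 m and height (world z) of bead0 below 0.046 m) and (horizontal distance between bead2 and cell below 0.042 m and height (world z) of bead2 below 0.046 m) and (horizontal distance between bead4 and cell below 0.042 m and height (world z) of bead4 below 0.046 m)) or ((horizontal distance between bead0 and cell below 0.042 m and height (world z) of bead0 below 0.046 m) and (horizontal distance between bead3 and cell below 0.042 m and height (world z) of bead3 below 0.046 m) and (horizontal distance between bead4 and cell below 0.042 m and height (world z) of bead4 below 0.046 m)) or ((horizontal distance between bead1 and cell below 0.042 m and height (world z) of bead1 below 0.046 m) and (horizontal distance between bead2 and cell below 0.042 m and height (world z) of bead2 below 0.046 m) and (horizontal distance between bead3 and cell below 0.042 m and height (world z) of bead3 below 0.046 m)) or ((horizontal distance between bead1 and cell below 0.042 m and height (world z) of bead1 below 0.046 m) and (horizontal distance between bead2 and cell below 0.042 m and height (world z) of bead2 below 0.046 m) and (horizontal distance between bead4 and cell below 0.042 m and height (world z) of bead4 below 0.046 m)) or ((horizontal distance between bead1 and cell below 0.042 m and height (world z) of bead1 below 0.046 m) and (horizontal distance between bead3 and cell below 0.042 m and height (world z) of bead3 below 0.046 m) and (horizontal distance between bead4 and cell below 0.042 m and height (world z) of bead4 below 0.046 m)) or ((horizontal distance between bead2 and cell below 0.042 m and height (world z) of bead2 below 0.046 m) and (horizontal distance between bead3 and cell below 0.042 m and height (world z) of bead3 below 0.046 m) and (horizontal distance between bead4 and cell below 0.042 m and height (world z) of bead4 below 0.046 m))) and ((horizontal distance between bead0 and cell below 0.042 m and height (world z) of bead0 below 0.046 m) or (x of bead0 in the frame of tray between -0.113 and 0.133 m and y of bead0 in the frame of tray between -0.055 and 0.055 m and height (world z) of bead0 below 0.05 m)) and ((horizontal distance between bead1 and cell below 0.042 m and height (world z) of bead1 below 0.046 m) or (x of bead1 in the frame of tray between -0.113 and 0.133 m and y of bead1 in the frame of tray between -0.055 and 0.055 m and height (world z) of bead1 below 0.05 m)) and ((horizontal distance between bead2 and cell below 0.042 m and height (world z) of bead2 below 0.046 m) or (x of bead2 in the frame of tray between -0.113 and 0.133 m and y of bead2 in the frame of tray between -0.055 and 0.055 m and height (world z) of bead2 below 0.05 m)) and ((horizontal distance between bead3 and cell below 0.042 m and height (world z) of bead3 below 0.046 m) or (x of bead3 in the frame of tray between -0.113 and 0.133 m and y of bead3 in the frame of tray between -0.055 and 0.055 m and height (world z) of bead3 below 0.05 m)) and ((horizontal distance between bead4 and cell below 0.042 m and height (world z) of bead4 below 0.046 m) or (x of bead4 in the frame of tray between -0.113 and 0.133 m and y of bead4 in the frame of tray between -0.055 and 0.055 m and height (world z) of bead4 below 0.05 m)) and linear speed of each of bead0, bead1, bead2, bead3, bead4 below 0.05 m/s and height (world z) of scoop below 0.005 m and angle between scoop's own z axis and vertical below 0.08 rad and linear speed of scoop below 0.02 m/s); the robot touches nothing.
It fails at once if a bead is spilled on the ledge (height (world z) of any of bead0, bead1, bead2, bead3, bead4 below 0.013 m).
It fails at once if the fingers touch a bead (contact force between the fingers and bead0 above 0.3 N or contact force between the fingers and bead1 above 0.3 N or contact force between the fingers and bead2 above 0.3 N or contact force between the fingers and bead3 above 0.3 N or contact force between the fingers and bead4 above 0.3 N).
It fails at once if the scoop is rammed into the tray (over 100 N) (contact force between scoop and tray above 100 N).
It fails at once if a bystander is moved by more than 25 mm (distance of any of harmonica, jar, metronome, pick_tin, tuner, slide_tube from where it was at the start of the episode above 0.025 m).
It also fails if it takes over 72 s, if anything falls off the work surface, if the arm or the gripper's body presses on something with over 40 N, if the wrist force passes 120 N, or if a joint passes its speed limit or range.

### The arm

A 6-joint arm with a two-finger parallel gripper is mounted at the origin on the work surface. World frame = base frame: x ahead of the robot, y to its left, z up, the work surface at z = 0. Lengths are in m, angles in rad, forces in N, time in s.
With the tool pointing down it reaches from about 0.4 to 0.925 m from the base axis. Payload 3.4 kg.
Tool frame: the origin (TCP) lies at the very end of the fingers, on their centre line; the grasp point (between the pads) lies 19 mm behind it (ctrl.pinch_z is the distance from the TCP to the grasp point, in m); z points along the fingers, y is the line along which they close (so a half turn about z gives the same grasp; the last joint's range is limited). The gripper opens to 85 mm and grips with 20 to 120 N. Pads are 22 mm wide; open, the fingers measure 114 mm over their backs; the gripper's body (76 mm by 85 mm) begins 54 mm behind the grasp point. The pads swing forward as they close: fully open they stand 13 mm farther back than shut.
Start: joints at [-1.355, 0.307, 1.506, -0, 1.328, -0.073], TCP at [0.164, -0.551, 0.231] pointing down, gripper open.
Joint ranges: [-3.12, 3.12], [-1.05, 2.28], [0.14, 2.33], [-1.42, 4.57], [0.1, 2.73], [-2.68, 2.68]. Speed limits (rad/s): [2.57, 2.57, 3.14, 3.14, 3.14, 3.14].

### API

Orientations are given as a 3x3 rotation matrix whose columns are the frame's x, y, z axes.
In Python, from bench import sense, imaging, ctrl gives the robot as it stands.
- The arm moves only by the tool servo_tool, never from a script. Its argument "steps" is a list of rows, each an object of numbers: "grip": the opening, from 0 (shut) to 1 (fully open); "tx", "ty", "tz": the shift along the tool's x, y, z in cm; "roll": the turn about the tool's z in rad. A call has 1 to 10 rows; each row is the pose to reach, as a shift and turn from the pose commanded when the call began, along the tool's axes at that moment; what a row does not reach only later rows make up. A row lasts 1/10 s, in which the tool goes at most 50 mm and 8.59 degrees, less where a joint would pass 70% of its speed; a pose out of reach is approached as far as the arm can. A call with a gripper value outside its range is refused whole. The fingers move at their own pace and stop on an object; "force" is the grip in N (left out, the last holds). Time passes only in rows, so rows that repeat a pose let the fingers close. It gives the time, the measured TCP pose, the force, the opening and the grip force at its end, in the units of the state.
- sense(): the state, without advancing time (a new reading comes with each control period).
- imaging.grab_frame(name): name is "scene" or "top" or "wrist"; returns a dict with "image" (480x640x3 uint8, blue, green, red), "vertical_fov" (degrees; the focal length in pixels is half the picture's height over the tangent of half this angle, whatever the lens; pixels are square), "cx", "cy" (the principal point, pixels), "world_from_camera" (4x4, takes a point from camera to world coordinates). Camera axes: x right, y down, z forward; pixel columns grow to the right and rows downward; lengths in m; the calibration is good to about 2 mm. A picture is of the moment at which its call begins. There is no depth.
- ctrl.finish_job(): hands the job in; it is judged then, once.
Trained networks look in a picture, given as the dict that the camera call returned (one of the last four; its "shot" number tells which), for a name from the list of things; names that differ only in an ending like _2 or _b are one class to them, and where a whole thing is asked for, a point or a joint stands for the part that bears it (a point fixed in the world has none). Each returns a list of dicts, best first, with "score" (0 to 1); they miss things now and then, are a little off and sometimes report something else, mostly with a low value. They report only what shows in the picture. A call takes as long as a camera call. They do not tell look-alikes from the thing itself.
- imaging.outline_of(query, picture): "mask" (480x640 bool, what is visible of it) and "position" ([row, column] in pixels, amid what is visible of it).
The state is a dict: "clock": time; "joints": joint angles; "dq": joint speeds; "joint_torque": joint torques, N m; "tool_pos": TCP position; "eef_rot": TCP orientation; "force": force on the tool from outside, world axes, zero at the start; "moment": the same for the moment, N m; "finger_gap": finger opening in m; "grip_force": force on a finger pad.
Only numpy, scipy, OpenCV 4.12 (cv2) and the standard library are available. Lean on these libraries where they do the work, as an engineer would, in place of code of your own. Each camera call takes 0.05 s, during which the arm holds its last target. There are 200 camera calls.

## Working session

There is one attempt and no reset: what is moved stays moved. The work goes in short steps, Python scripts to look and compute and a tool call to move; the robot and the scene stay as the last step left them, time stands still between calls to the robot, and variables do not carry over. Pictures are saved under pics/ and viewed, at most 10 in all, crops included, and the job is handed in when it is done.

Besides the shell and the picture viewer there is one more tool, called as name(argument=value, ...), one argument or row to a line, values as JSON. servo_tool: Moves the arm, as the interface text tells. Its arguments: {"type":"object","properties":{"steps":{"type":"array"},"force":{"type":"number"}},"required":["steps"]}

```bash
mkdir -p pics; ls; cat > h.py <<'E'
import numpy as np, cv2
from bench import sense, imaging, ctrl
def f(p): return 240/np.tan(np.radians(p["vertical_fov"])/2)
def pix2w(p,rc,z):
    T=np.array(p["world_from_camera"]); d=T[:3,:3]@np.array([(rc[1]-p["cx"])/f(p),(rc[0]-p["cy"])/f(p),1]); o=T[:3,3]
    return o+d*(z-o[2])/d[2]
def w2pix(p,X):
    T=np.array(p["world_from_camera"]); c=T[:3,:3].T@(np.array(X)-T[:3,3]); return np.array([c[1]/c[2]*f(p)+p["cy"],c[0]/c[2]*f(p)+p["cx"]])
E
cat > a.py <<'E'
from h import *
np.set_printoptions(precision=4,suppress=True)
print(sense())
for n in ["top","scene"]:
    p=imaging.grab_frame(n); cv2.imwrite(f"pics/{n}0.png",p["image"]); print(n,p["vertical_fov"],p["cx"],p["cy"],np.array(p["world_from_camera"]))
    for q,z in [("scoop",.01),("scoop_grip",.085),("tray",.02),("bead0",.021),("cellbox",.046),("metronome",.05),("jar",.05),("slide_tube",.03),("harmonica",.02),("tuner",.02),("pick_tin",.02)]:
        for o in imaging.outline_of(q,p)[:6]:
            if o["score"]>.3: print(q,round(o["score"],2),np.round(o["position"]),pix2w(p,o["position"],z)[:2],o["mask"].sum())
E
python3 a.py
```

```text
pics
{'clock': 0.0, 'joints': array([-1.3555,  0.3076,  1.5077,  0.    ,  1.3284, -0.0735]), 'dq': array([-0.0011,  0.0016,  0.0008, -0.0004, -0.0003, -0.0002]), 'joint_torque': array([ -0.0042, -45.7559, -25.192 ,  -0.0004,   0.0134,  -0.    ]), 'tool_pos': array([ 0.1636, -0.5505,  0.2304]), 'eef_rot': array([[ 0.9586,  0.2847, -0.0004],
       [ 0.2847, -0.9586,  0.002 ],
       [ 0.0002, -0.002 , -1.    ]]), 'force': array([-0.4202, -0.5004, -1.0598]), 'moment': array([ 0.0117, -0.0077,  0.0112]), 'grip_force': 0.0, 'finger_gap': 0.08527506123463256}
top 50.678068744397734 317.79698659646084 242.81688716514816 [[-0.0092 -0.9732  0.2299  0.3306]
 [-1.      0.0096  0.0005  0.0091]
 [-0.0027 -0.2299 -0.9732  1.2195]
 [ 0.      0.      0.      1.    ]]
scoop 0.9 [215. 118.] [0.692 0.505] 484
scoop 0.82 [260. 177.] [0.5777 0.3539] 858
scoop 0.73 [331. 213.] [0.4043 0.2584] 729
scoop 0.72 [258. 225.] [0.58   0.2371] 576
scoop 0.63 [307. 148.] [0.4641 0.4149] 882
scoop_grip 0.96 [256. 176.] [0.5696 0.3355] 848
scoop_grip 0.94 [217. 120.] [0.6654 0.4692] 507
scoop_grip 0.91 [258. 226.] [
[... 1015 characters left out ...]
2277] 654
scoop 0.31 [244. 377.] [0.4468 0.12  ] 331
scoop_grip 0.98 [325. 494.] [0.7495 0.4908] 922
scoop_grip 0.65 [274. 406.] [0.6461 0.257 ] 639
scoop_grip 0.62 [241. 433.] [0.4773 0.2869] 580
scoop_grip 0.57 [286. 445.] [0.6533 0.358 ] 485
tray 0.85 [265. 322.] [0.616 0.012] 3102
bead0 0.48 [274. 406.] [0.5658 0.2403] 623
cellbox 0.97 [231. 250.] [ 0.577  -0.2331] 2052
metronome 0.9 [264. 222.] [ 0.749  -0.2248] 824
jar 0.66 [307. 376.] [0.7566 0.2145] 1065
slide_tube 0.7 [203. 193.] [ 0.4863 -0.491 ] 153
harmonica 0.85 [244. 378.] [0.4616 0.127 ] 306
harmonica 0.38 [205. 193.] [ 0.4853 -0.4925] 164
tuner 0.65 [297. 502.] [0.5633 0.4956] 86
pick_tin 0.6 [221. 308.] [ 0.4293 -0.1129] 265
```

```bash
python3 - <<'E'
import cv2
a=cv2.imread("pics/top0.png")[150:370,80:560]; cv2.imwrite("pics/topc.png",cv2.resize(a,(800,367),interpolation=cv2.INTER_CUBIC))
a=cv2.imread("pics/scene0.png")[180:380,160:540]; cv2.imwrite("pics/scenec.png",cv2.resize(a,(800,421),interpolation=cv2.INTER_CUBIC))
E
```

```text
(no output)
```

View pics/topc.png

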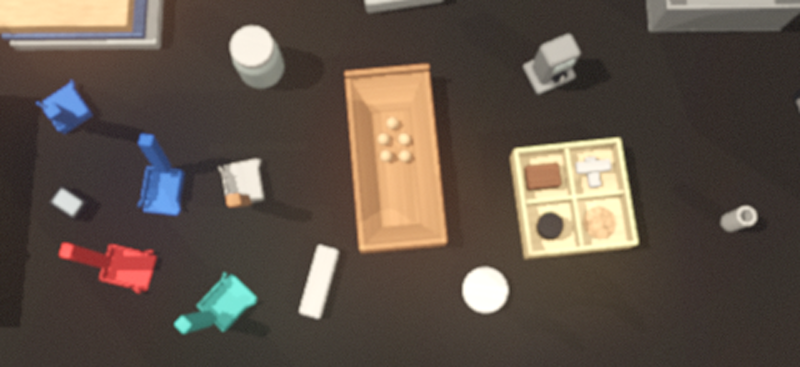

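View pics/scenec.png

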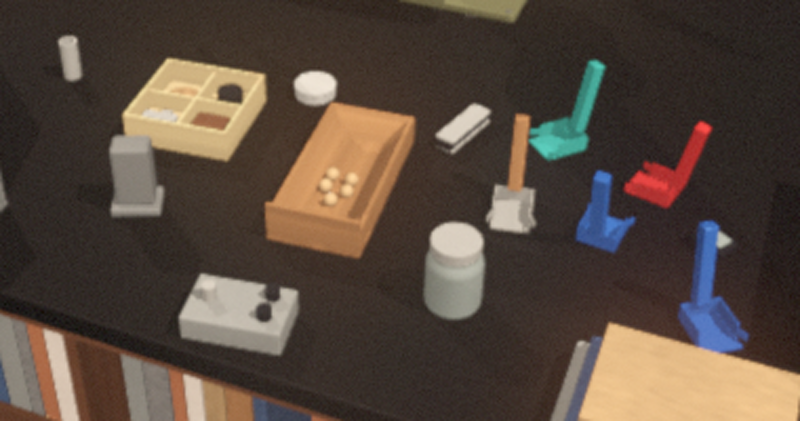

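The top picture shows five scoop shapes: blue (118,215), blue (177,260), red (148,307), turquoise (213,331) and steel with a wooden handle (225,258). The last is mine; it is at (401,276) in the scene view. The cork cell is at about (440,283) in top, and the beads are in the far (+x) half of the tray at about (317,235). Next I fit the poses by silhouette.

```bash
cat > fit.py <<'E'
from h import *
from scipy.optimize import minimize
def box(x0,x1,y0,y1,z0,z1): return [[x,y,z] for x in(x0,x1) for y in(y0,y1) for z in(z0,z1)]
M={"scoop":[box(-31,31,-25,25,0,8)+box(-31,5,-25,25,0,22),box(5,31,-30,30,4,9),
   [[x+d,y,z] for x,z in((-30,20),(-48,122)) for d in(-8,8) for y in(-9,9)]],
 "tray":[box(-119,139,-61,61,0,40),box(131,139,-61,61,0,55)],
 "cellbox":[box(-76,76,-76,76,0,46)]}
def sil(p,parts,q,S=4):
    im=np.zeros((480*S,640*S),np.uint8); c,s=np.cos(q[2]),np.sin(q[2])
    for P in parts:
        P=np.array(P)/1e3; W=np.c_[c*P[:,0]-s*P[:,1]+q[0],s*P[:,0]+c*P[:,1]+q[1],P[:,2]+(q[3] if len(q)>3 else 0)]
        u=np.array([w2pix(p,w)[::-1] for w in W]); h=cv2.convexHull(((u+.5)*S).astype(np.int32)); cv2.fillConvexPoly(im,h,1)
    return cv2.resize(im.astype(np.float32),(640,480),interpolation=cv2.INTER_AREA)
def fit(name,views,q0):
    def cost(q):
        e=0
        for p,m in views:
            s=sil(p,M[name],q); e+=1-np.minimum(s,m).sum()/np.maximum(s,m).sum()
        return e
    d=np.array([.008,.008,.15]); best=None
    for y in (-.4,0,.4) if name=="scoop" else (0,):
        q=np.array(q0)+[0,0,y]; r=minimize(cost,q,method="Nelder-Mead",options=dict(initial_simplex=[q]+[q+d*np.eye(3)[i] for i in range(3)],xatol=2e-4,fatol=1e-4,maxiter=150))
        if best is None or r.fun<best.fun: best=r
    return best.x,best.fun
E
python3 - <<'E'
from fit import *
np.set_printoptions(precision=4,suppress=True)
V={n:imaging.grab_frame(n) for n in("top","scene")}
ref={"scoop":{"top":(258,225),"scene":(276,401)},"tray":{"top":(245,317),"scene":(265,322)},"cellbox":{"top":(268,426),"scene":(231,250)}}
for n,q0 in (("scoop",(.575,.225,0)),("tray",(.61,.012,0)),("cellbox",(.545,-.24,0))):
    vs=[]
    for v in V:
        o=min(imaging.outline_of(n,V[v]),key=lambda o:np.hypot(*(np.array(o["position"])-ref[n][v])))
        vs.append((V[v],o["mask"].astype(np.float32)))
    for k in (vs,vs[:1],vs[1:]): print(n,*fit(n,k,q0))
p=V["top"]
for rc in ((283,440),): print("cork",pix2w(p,rc,.013))
g=p["image"]; crop=cv2.resize(g[215:265,300:340],None,fx=10,fy=10,interpolation=cv2.INTER_CUBIC); 
c2=cv2.resize(g[238:288,205:245],None,fx=10,fy=10,interpolation=cv2.INTER_CUBIC)
cv2.imwrite("pics/bs.png",np.hstack([crop,c2])); 
E
```

```text
scoop [0.5785 0.2354 0.2122] 0.22636544704437256
scoop [0.579  0.2368 0.232 ] 0.10207188129425049
scoop [0.5771 0.2346 0.2038] 0.09688711166381836
tray [0.5965 0.0117 0.0783] 0.12975692749023438
tray [0.5985 0.0129 0.0822] 0.04721832275390625
tray [0.5941 0.0101 0.0757] 0.06299924850463867
cellbox [ 0.547  -0.2413  0.0942] 0.4641456604003906
cellbox [ 0.5477 -0.2399  0.0902] 0.24628442525863647
cellbox [ 0.5432 -0.2439  0.082 ] 0.1832268238067627
cork [ 0.5136 -0.2825  0.013 ]
```

View pics/bs.png

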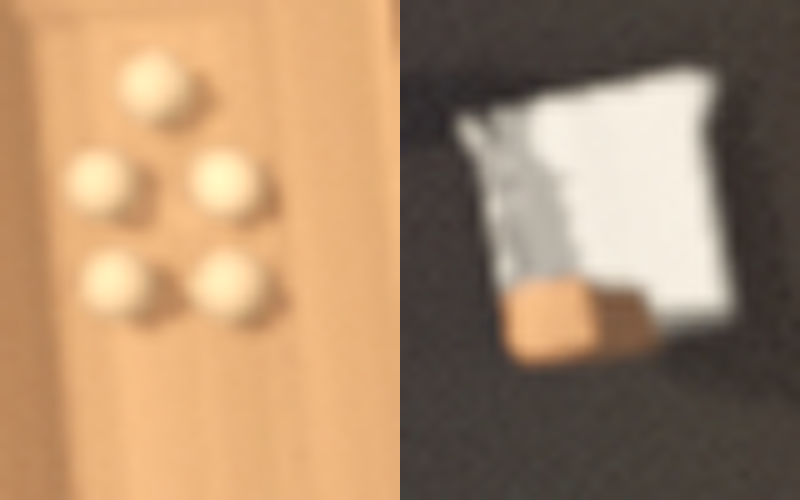

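servo_tool(
  steps=[
    {"tx":38,"ty":-23,"tz":-5,"grip":1},
    {"tx":38,"ty":-23,"tz":-5},
    {"tx":38,"ty":-23,"tz":-5},
    {"tx":38,"ty":-23,"tz":-5},
    {"tx":38,"ty":-23,"tz":-5},
    {"tx":38,"ty":-23,"tz":-5},
    {"tx":38,"ty":-23,"tz":-5},
    {"tx":38,"ty":-23,"tz":-5},
    {"tx":58,"ty":-63.9,"tz":-5,"roll":0.08},
    {"tx":58,"ty":-63.9,"tz":-5,"roll":0.08},
  ],
)

```text
schema error: expected keys grip, tx, ty, tz, roll
```

servo_tool(
  steps=[
    {"tx":10.2,"ty":-30,"tz":3,"roll":0.08},
    {"tx":10.2,"ty":-30,"tz":3,"roll":0.08},
    {"tx":10.2,"ty":-30,"tz":3,"roll":0.08},
    {"tx":10.2,"ty":-30,"tz":3,"roll":0.08},
    {"tx":10.2,"ty":-30,"tz":3,"roll":0.08},
    {"tx":10.2,"ty":-30,"tz":3,"roll":0.08},
    {"tx":10.2,"ty":-30,"tz":3,"roll":0.08},
  ],
)

```text
schema error: expected keys grip, tx, ty, tz, roll
```

All keys are needed in each row.

servo_tool(
  steps=[
    {"tx":38,"ty":-23,"tz":-5,"grip":1,"roll":0},
    {"tx":38,"ty":-23,"tz":-5,"grip":1,"roll":0},
    {"tx":38,"ty":-23,"tz":-5,"grip":1,"roll":0},
    {"tx":38,"ty":-23,"tz":-5,"grip":1,"roll":0},
    {"tx":38,"ty":-23,"tz":-5,"grip":1,"roll":0},
    {"tx":38,"ty":-23,"tz":-5,"grip":1,"roll":0},
    {"tx":38,"ty":-23,"tz":-5,"grip":1,"roll":0},
    {"tx":38,"ty":-23,"tz":-5,"grip":1,"roll":0},
    {"tx":58,"ty":-63.9,"tz":-5,"grip":1,"roll":0.08},
    {"tx":58,"ty":-63.9,"tz":-5,"grip":1,"roll":0.08},
  ],
)

```text
clock: 2.6
tool_pos: [0.4538, -0.1577, 0.2774]
eef_rot: [[0.979, 0.206, 0.001], [0.206, -0.979, -0.0], [0.001, 0.0, -1.0]]
force: [1.9, 0.5, 0.5]
finger_gap: 0.0856
grip_force: 0.0
```

servo_tool(
  steps=[
    {"tx":16,"ty":-35,"tz":5,"grip":1,"roll":0},
    {"tx":16,"ty":-35,"tz":5,"grip":1,"roll":0},
    {"tx":16,"ty":-35,"tz":5,"grip":1,"roll":0},
    {"tx":16,"ty":-35,"tz":5,"grip":1,"roll":0},
    {"tx":16,"ty":-35,"tz":5,"grip":1,"roll":0},
    {"tx":16,"ty":-35,"tz":5,"grip":1,"roll":0},
    {"tx":16,"ty":-35,"tz":5,"grip":1,"roll":0},
    {"tx":16,"ty":-35,"tz":5,"grip":1,"roll":0},
    {"tx":16,"ty":-35,"tz":5,"grip":1,"roll":0},
    {"tx":16,"ty":-35,"tz":5,"grip":1,"roll":0},
  ],
)

```text
clock: 3.6
tool_pos: [0.5363, 0.2168, 0.2266]
eef_rot: [[0.978, 0.21, -0.001], [0.21, -0.978, -0.001], [-0.001, 0.001, -1.0]]
force: [-0.5, -0.7, 0.1]
finger_gap: 0.0855
grip_force: 0.0
```

```bash
cat > to.py <<'E'
from h import *
import sys
# usage: to.py x y z yaw -> shift in tool axes (cm), roll
s=sense(); R=np.array(s["eef_rot"]); p=np.array(s["tool_pos"]); t=np.array([float(v) for v in sys.argv[1:5]])
d=R.T@(t[:3]-p)*100; yaw=np.arctan2(R[1,0],R[0,0])
print("t",round(s["clock"],2),"pos",p.round(4),"yaw",round(yaw,3),"shift",d.round(2),"roll",round(yaw-t[3],3))
E
python3 to.py .5374 .2267 .066 .21
python3 - <<'E'
from fit import *
np.set_printoptions(precision=4,suppress=True)
p=imaging.grab_frame("wrist"); cv2.imwrite("pics/w1.png",p["image"]); print(np.array(p["world_from_camera"])[:3,3])
for q,z in(("scoop",.01),("scoop_grip",.085)):
    for o in imaging.outline_of(q,p): print(q,o["score"],o["position"],pix2w(p,o["position"],z))
o=imaging.outline_of("scoop",p)[0]
print(fit("scoop",[(p,o["mask"].astype(np.float32))],(.578,.235,.21)))
E
```

```text
t 3.6 pos [0.5363 0.2168 0.2266] yaw 0.211 shift [ 0.33 -0.96 16.06] roll 0.001
[0.6089 0.2333 0.3693]
scoop 0.91 [242.0, 91.7] [0.4509 0.4142 0.01  ]
scoop 0.81 [114.8, 160.3] [0.5805 0.3616 0.01  ]
scoop 0.8 [330.7, 234.3] [0.3846 0.2669 0.01  ]
scoop 0.69 [160.1, 299.5] [0.5677 0.236  0.01  ]
scoop_grip 0.91 [160.0, 296.5] [0.5759 0.2375 0.085 ]
scoop_grip 0.87 [242.5, 89.3] [0.4831 0.3781 0.085 ]
scoop_grip 0.81 [117.1, 158.0] [0.5846 0.3362 0.085 ]
scoop_grip 0.67 [333.2, 230.9] [0.4286 0.2622 0.085 ]
(array([ 0.578,  0.235, -0.19 ]), np.float64(1.0))
```

View pics/w1.png

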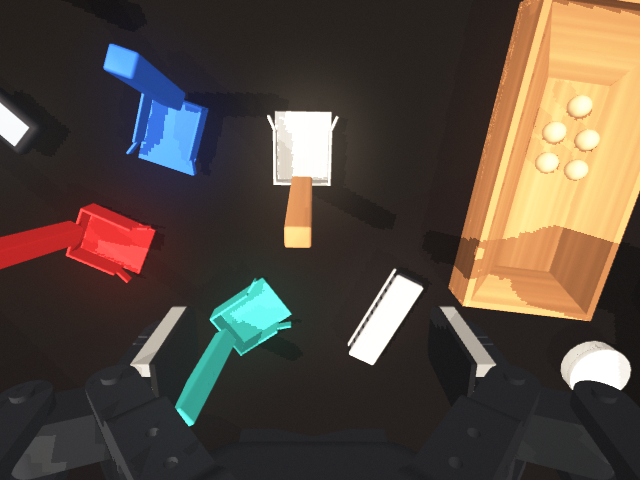

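```bash
python3 - <<'E'
from fit import *
np.set_printoptions(precision=4,suppress=True)
p=imaging.grab_frame("wrist")
for o in imaging.outline_of("scoop",p):
    if abs(o["position"][1]-300)<25 and o["position"][0]<250:
        q,e=fit("scoop",[(p,o["mask"].astype(np.float32))],(.578,.235,.21)); print(q,e)
        print("grip",q[:2]-.042*np.array([np.cos(q[2]),np.sin(q[2])]))
E
python3 to.py .5374 .2267 .066 .21
```

```text
[0.5785 0.2359 0.1916] 0.07728970050811768
grip [0.5373 0.2279]
t 3.9 pos [0.5366 0.2148 0.2275] yaw 0.207 shift [ 0.32 -1.15 16.15] roll -0.003
```

servo_tool(
  steps=[
    {"tx":0.3,"ty":-1.25,"tz":2,"grip":1,"roll":0.0},
    {"tx":0.3,"ty":-1.25,"tz":4,"grip":1,"roll":0.0},
    {"tx":0.3,"ty":-1.25,"tz":8,"grip":1,"roll":0.0},
    {"tx":0.3,"ty":-1.25,"tz":12,"grip":1,"roll":0.0},
    {"tx":0.3,"ty":-1.25,"tz":15,"grip":1,"roll":0.0},
    {"tx":0.3,"ty":-1.25,"tz":16.1,"grip":1,"roll":0.0},
    {"tx":0.3,"ty":-1.25,"tz":16.1,"grip":1,"roll":0.0},
    {"tx":0.3,"ty":-1.25,"tz":16.1,"grip":1,"roll":0.0},
  ],
)

```text
clock: 4.7
tool_pos: [0.5382, 0.229, 0.0674]
eef_rot: [[0.978, 0.207, 0.002], [0.207, -0.978, 0.001], [0.002, -0.0, -1.0]]
force: [-0.3, 0.5, -0.2]
finger_gap: 0.0854
grip_force: 0.0
```

```bash
python3 to.py .5374 .2275 .066 .20
```

```text
t 4.7 pos [0.5382 0.229  0.0674] yaw 0.208 shift [-0.11  0.14  0.14] roll 0.008
```

servo_tool(
  force=40,
  steps=[
    {"tx":-0.1,"ty":0.1,"tz":0.1,"grip":1,"roll":0},
    {"tx":-0.1,"ty":0.1,"tz":0.1,"grip":0,"roll":0},
    {"tx":-0.1,"ty":0.1,"tz":0.1,"grip":0,"roll":0},
    {"tx":-0.1,"ty":0.1,"tz":0.1,"grip":0,"roll":0},
    {"tx":-0.1,"ty":0.1,"tz":0.1,"grip":0,"roll":0},
    {"tx":-0.1,"ty":0.1,"tz":0.1,"grip":0,"roll":0},
    {"tx":-0.1,"ty":0.1,"tz":0.1,"grip":0,"roll":0},
    {"tx":-0.1,"ty":0.1,"tz":0.1,"grip":0,"roll":0},
  ],
)

```text
clock: 5.5
tool_pos: [0.5362, 0.2279, 0.0652]
eef_rot: [[0.978, 0.207, 0.0], [0.207, -0.978, 0.0], [0.0, -0.0, -1.0]]
force: [0.1, 0.7, 2.0]
finger_gap: 0.0176
grip_force: 43.0
```

servo_tool(
  steps=[
    {"tx":0,"ty":0,"tz":-1,"grip":0,"roll":0},
    {"tx":0,"ty":0,"tz":-3,"grip":0,"roll":0},
    {"tx":0,"ty":0,"tz":-6,"grip":0,"roll":0},
    {"tx":0,"ty":0,"tz":-9,"grip":0,"roll":0},
    {"tx":-1,"ty":2,"tz":-10,"grip":0,"roll":0},
    {"tx":-3,"ty":6,"tz":-10,"grip":0,"roll":0.04},
    {"tx":-4,"ty":10,"tz":-10,"grip":0,"roll":0.08},
    {"tx":-5.5,"ty":15,"tz":-10,"grip":0,"roll":0.13},
    {"tx":-7.5,"ty":19,"tz":-10,"grip":0,"roll":0.13},
    {"tx":-7.5,"ty":21.2,"tz":-10,"grip":0,"roll":0.13},
  ],
)

```text
clock: 6.5
tool_pos: [0.5037, 0.0019, 0.1652]
eef_rot: [[0.997, 0.077, -0.003], [0.077, -0.997, -0.001], [-0.003, 0.001, -1.0]]
force: [0.6, 0.4, -2.4]
finger_gap: 0.0179
grip_force: 42.5
```

```bash
python3 to.py .5068 .0047 .08 .078
python3 - <<'E'
from h import *
p=imaging.grab_frame("scene"); cv2.imwrite("pics/s2.png",cv2.resize(p["image"][150:350,220:480],(780,600),interpolation=cv2.INTER_CUBIC))
q=imaging.grab_frame("top")
for c,r in ((315.5,223.8),(310,233),(322.5,233.2),(311.5,243.5),(323,243.8)):
    w=pix2w(q,(r,c),.021)[:2]-[.5965,.0117]; print((w@np.array([[np.cos(.078),-np.sin(.078)],[np.sin(.078),np.cos(.078)]])*1e3).round(1))
E
```

```text
t 6.5 pos [0.5037 0.0019 0.1652] yaw 0.077 shift [ 0.36 -0.27  8.52] roll -0.001
[65.2 -1.8]
[43.2 13.5]
[ 40.  -16.8]
[16.6 12.1]
[ 13.4 -15.7]
```

View pics/s2.png

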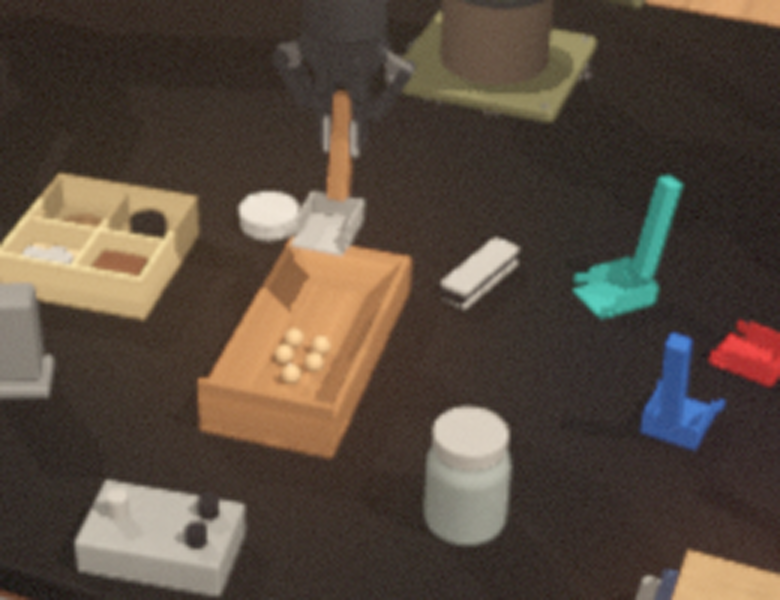

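servo_tool(
  steps=[
    {"tx":0.3,"ty":-0.3,"tz":0,"grip":0,"roll":0},
    {"tx":0.35,"ty":-0.3,"tz":2,"grip":0,"roll":0},
    {"tx":0.35,"ty":-0.3,"tz":4.5,"grip":0,"roll":0},
    {"tx":0.35,"ty":-0.3,"tz":6.5,"grip":0,"roll":0},
    {"tx":0.35,"ty":-0.3,"tz":7.7,"grip":0,"roll":0},
    {"tx":0.35,"ty":-0.3,"tz":8.3,"grip":0,"roll":0},
    {"tx":0.35,"ty":-0.3,"tz":8.5,"grip":0,"roll":0},
    {"tx":0.35,"ty":-0.3,"tz":8.5,"grip":0,"roll":0},
  ],
)

```text
clock: 7.4
tool_pos: [0.5105, 0.0085, 0.0804]
eef_rot: [[0.997, 0.079, 0.001], [0.079, -0.997, 0.0], [0.001, 0.0, -1.0]]
force: [-0.1, 0.2, -2.5]
finger_gap: 0.0171
grip_force: 42.6
```

```bash
python3 to.py .5068 .0047 .0772 .078; python3 -c "
from h import *
s=sense();print(s['force'],s['moment'])"
```

```text
t 7.4 pos [0.5105 0.0085 0.0804] yaw 0.079 shift [-0.4   0.35  0.32] roll 0.001
[-0.0701704   0.19566205 -2.46171596] [0.00141468 0.04630381 0.01395466]
```

servo_tool(
  steps=[
    {"tx":-0.2,"ty":0.35,"tz":0,"grip":0,"roll":0},
    {"tx":-0.2,"ty":0.35,"tz":0.1,"grip":0,"roll":0},
    {"tx":-0.2,"ty":0.35,"tz":0.25,"grip":0,"roll":0},
    {"tx":-0.2,"ty":0.35,"tz":0.35,"grip":0,"roll":0},
    {"tx":-0.2,"ty":0.35,"tz":0.35,"grip":0,"roll":0},
  ],
)

```text
clock: 7.9
tool_pos: [0.5085, 0.0042, 0.0772]
eef_rot: [[0.997, 0.079, 0.001], [0.079, -0.997, -0.0], [0.001, 0.0, -1.0]]
force: [-0.2, -1.1, 3.3]
finger_gap: 0.0177
grip_force: 43.1
```

```bash
python3 to.py .5068 .0047 .0772 .078; python3 -c "
from h import *
s=sense();print(s['force'],s['moment'])
q=imaging.grab_frame('scene');cv2.imwrite('pics/s3.png',cv2.resize(q['image'][190:300,260:400],(764,600),interpolation=cv2.INTER_CUBIC))"
```

```text
t 7.9 pos [0.5085 0.0042 0.0772] yaw 0.079 shift [-0.16 -0.06  0.  ] roll 0.001
[-0.17946689 -1.07547793  3.28529506] [-0.07526279  0.22474324 -0.03922266]
```

View pics/s3.png

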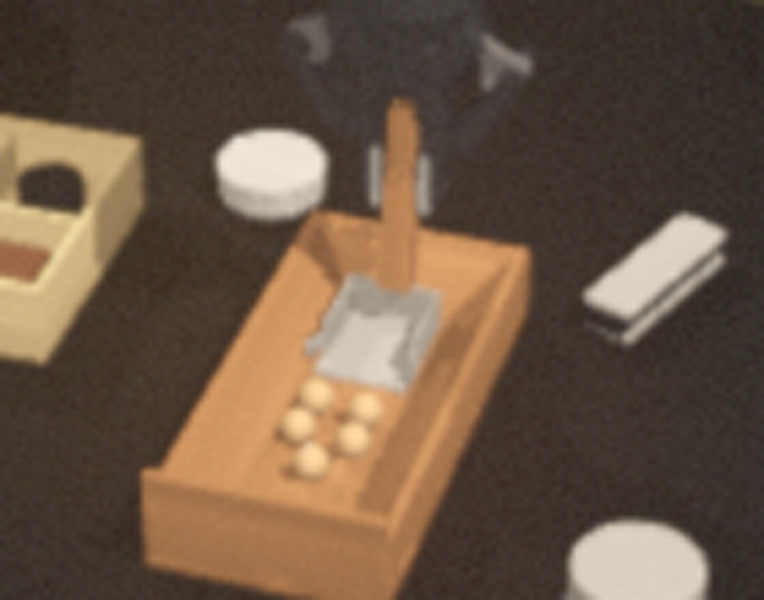

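servo_tool(
  steps=[
    {"tx":0.4,"ty":0,"tz":-0.05,"grip":0,"roll":0},
    {"tx":1.4,"ty":0,"tz":-0.05,"grip":0,"roll":0},
    {"tx":2.6,"ty":0,"tz":-0.05,"grip":0,"roll":0},
    {"tx":3.8,"ty":0,"tz":-0.05,"grip":0,"roll":0},
    {"tx":5.0,"ty":0,"tz":-0.05,"grip":0,"roll":0},
    {"tx":6.2,"ty":0,"tz":-0.05,"grip":0,"roll":0},
    {"tx":7.4,"ty":0,"tz":-0.05,"grip":0,"roll":0},
    {"tx":8.4,"ty":0,"tz":-0.05,"grip":0,"roll":0},
    {"tx":9.2,"ty":0,"tz":-0.05,"grip":0,"roll":0},
    {"tx":9.6,"ty":0,"tz":-0.05,"grip":0,"roll":0},
  ],
)

```text
clock: 8.95
tool_pos: [0.6049, 0.0121, 0.0772]
eef_rot: [[0.997, 0.079, -0.0], [0.079, -0.997, 0.0], [-0.0, -0.0, -1.0]]
force: [-5.7, -1.2, 8.0]
finger_gap: 0.0174
grip_force: 43.8
```

```bash
python3 to.py .5965 .0117 .0772 .078; python3 -c "
from h import *
s=sense();print(s['force'],s['moment'])
q=imaging.grab_frame('top');a=cv2.resize(q['image'][200:290,290:350],(400,600),interpolation=cv2.INTER_CUBIC)
q=imaging.grab_frame('scene');b=cv2.resize(q['image'][205:305,262:328],(396,600),interpolation=cv2.INTER_CUBIC)
cv2.imwrite('pics/s4.png',np.hstack([a,b]))"
```

```text
t 8.95 pos [0.6049 0.0121 0.0772] yaw 0.079 shift [-0.84 -0.02  0.  ] roll 0.001
[-5.73391221 -1.17350565  8.04842852] [-0.0071061   0.87144378  0.09340698]
```

View pics/s4.png

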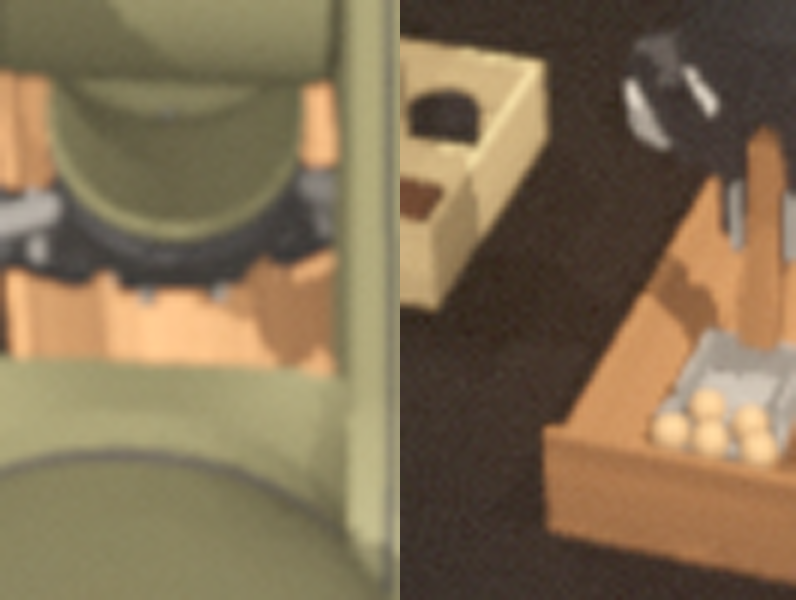

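servo_tool(
  steps=[
    {"tx":0.3,"ty":0,"tz":0,"grip":0,"roll":0},
    {"tx":0.8,"ty":0,"tz":-0.3,"grip":0,"roll":0},
    {"tx":1.3,"ty":0,"tz":-0.6,"grip":0,"roll":0},
    {"tx":1.8,"ty":0,"tz":-0.9,"grip":0,"roll":0},
    {"tx":2.3,"ty":0,"tz":-1.2,"grip":0,"roll":0},
    {"tx":2.3,"ty":0,"tz":-1.2,"grip":0,"roll":0},
    {"tx":2.3,"ty":0,"tz":-1.2,"grip":0,"roll":0},
  ],
)

```text
clock: 9.75
tool_pos: [0.6278, 0.0139, 0.0892]
eef_rot: [[0.997, 0.079, 0.001], [0.079, -0.997, 0.0], [0.001, 0.0, -1.0]]
force: [-0.5, 0.3, -1.4]
finger_gap: 0.0174
grip_force: 42.6
```

```bash
python3 to.py .5965 .0117 .0772 .078; python3 -c "
from h import *
s=sense();print(s['force'],s['moment'])
q=imaging.grab_frame('scene');b=cv2.resize(q['image'][215:305,262:342],(534,600),interpolation=cv2.INTER_CUBIC)
cv2.imwrite('pics/s5.png',b)"
```

```text
t 9.75 pos [0.6278 0.0139 0.0892] yaw 0.079 shift [-3.14 -0.02  1.2 ] roll 0.001
[-0.54432245  0.3015586  -1.36508837] [-0.04626969  0.08635121  0.00368832]
```

View pics/s5.png

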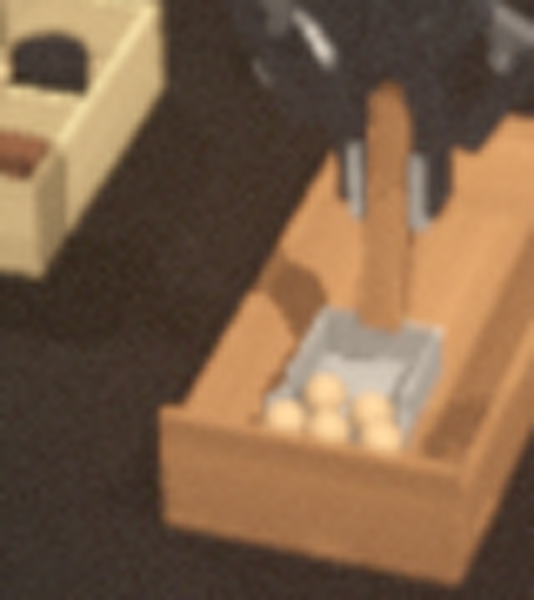

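servo_tool(
  force=20,
  steps=[
    {"tx":0.2,"ty":0,"tz":0,"grip":0,"roll":0},
    {"tx":0.3,"ty":0,"tz":0.1,"grip":0,"roll":0},
    {"tx":0.15,"ty":0,"tz":0.3,"grip":0,"roll":0},
    {"tx":-0.1,"ty":0,"tz":0.55,"grip":0,"roll":0},
    {"tx":-0.35,"ty":0,"tz":0.8,"grip":0,"roll":0},
    {"tx":-0.6,"ty":0,"tz":1.1,"grip":0,"roll":0},
    {"tx":-0.8,"ty":0,"tz":1.3,"grip":0,"roll":0},
    {"tx":-1.0,"ty":0,"tz":1.5,"grip":0,"roll":0},
    {"tx":-1.0,"ty":0,"tz":1.5,"grip":0,"roll":0},
  ],
)

```text
clock: 10.7
tool_pos: [0.6166, 0.0125, 0.0757]
eef_rot: [[0.997, 0.078, 0.001], [0.078, -0.997, -0.001], [0.001, 0.001, -1.0]]
force: [-4.7, -1.4, 8.9]
finger_gap: 0.0172
grip_force: 44.1
```

```bash
python3 to.py .5965 .0117 .0772 .078; python3 -c "
from h import *
s=sense();print(s['force'],s['moment'])
q=imaging.grab_frame('scene');b=cv2.resize(q['image'][205:305,262:342],(480,600),interpolation=cv2.INTER_CUBIC)
cv2.imwrite('pics/s6.png',b)"
```

```text
t 10.7 pos [0.6166 0.0125 0.0757] yaw 0.078 shift [-2.01 -0.08 -0.15] roll 0.0
[-4.68076091 -1.42851962  8.90995716] [-0.23088923  0.38086529 -0.12641034]
```

View pics/s6.png

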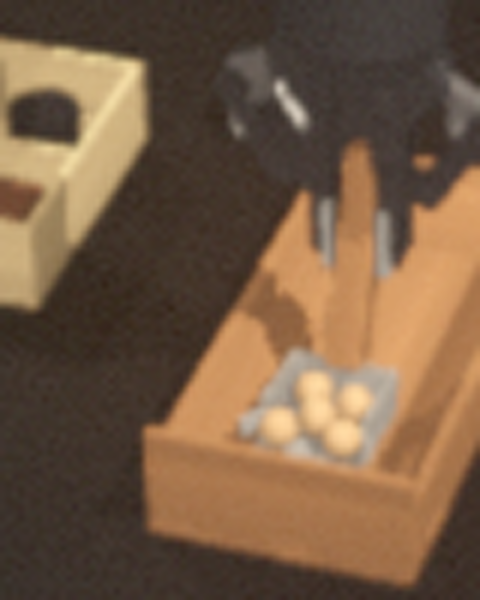

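servo_tool(
  force=20,
  steps=[
    {"tx":-0.25,"ty":0,"tz":0.15,"grip":0,"roll":0},
    {"tx":-0.5,"ty":0,"tz":0.3,"grip":0,"roll":0},
    {"tx":-0.8,"ty":0,"tz":0.45,"grip":0,"roll":0},
    {"tx":-1.1,"ty":0,"tz":0.6,"grip":0,"roll":0},
    {"tx":-1.4,"ty":0,"tz":0.75,"grip":0,"roll":0},
    {"tx":-1.7,"ty":0,"tz":0.9,"grip":0,"roll":0},
    {"tx":-2.0,"ty":0,"tz":1.05,"grip":0,"roll":0},
    {"tx":-2.0,"ty":0,"tz":1.05,"grip":0,"roll":0},
  ],
)

```text
clock: 11.55
tool_pos: [0.6005, 0.0113, 0.0659]
eef_rot: [[0.997, 0.079, 0.008], [0.079, -0.997, -0.0], [0.008, 0.001, -1.0]]
force: [0.6, 0.9, 8.6]
finger_gap: 0.0177
grip_force: 44.0
```

```bash
python3 -c "
from h import *
s=sense();print(s['force'],s['moment'],s['tool_pos'])
q=imaging.grab_frame('scene')
for o in imaging.outline_of('bead0',q): print(o['score'],o['position'],o['mask'].sum())
for o in imaging.outline_of('scoop',q): print(o['score'],o['position'],o['mask'].sum())
b=cv2.resize(q['image'][205:305,262:342],(480,600),interpolation=cv2.INTER_CUBIC);cv2.imwrite('pics/s7.png',b)"
```

```text
[0.60701878 0.89782903 8.55596076] [-0.05132293 -0.47382762 -0.07290876] [0.60052157 0.01133184 0.06589748]
0.2 [233.4, 251.9] 2045
0.92 [261.9, 476.2] 608
0.87 [286.1, 441.0] 548
0.73 [264.3, 318.0] 436
0.57 [326.8, 494.7] 962
0.56 [241.8, 432.6] 567
```

servo_tool(
  force=60,
  steps=[
    {"tx":0,"ty":0,"tz":0,"grip":0,"roll":0},
    {"tx":0,"ty":0,"tz":0,"grip":0,"roll":0},
    {"tx":0,"ty":0,"tz":-0.3,"grip":0,"roll":0},
    {"tx":0,"ty":0,"tz":-1,"grip":0,"roll":0},
    {"tx":0,"ty":0,"tz":-2.5,"grip":0,"roll":0},
    {"tx":0,"ty":0,"tz":-4.5,"grip":0,"roll":0},
    {"tx":0,"ty":0,"tz":-6.5,"grip":0,"roll":0},
    {"tx":0,"ty":0,"tz":-8.5,"grip":0,"roll":0},
    {"tx":0,"ty":0,"tz":-10,"grip":0,"roll":0},
    {"tx":0,"ty":0,"tz":-11,"grip":0,"roll":0},
  ],
)

```text
clock: 12.7
tool_pos: [0.5969, 0.0116, 0.1746]
eef_rot: [[0.997, 0.079, 0.0], [0.079, -0.997, 0.0], [0.0, -0.0, -1.0]]
force: [0.1, -0.6, -2.1]
finger_gap: 0.0173
grip_force: 58.5
```

servo_tool(
  steps=[
    {"tx":0,"ty":0,"tz":-0.3,"grip":0,"roll":0},
    {"tx":0,"ty":0,"tz":-0.5,"grip":0,"roll":0},
    {"tx":0,"ty":0,"tz":-0.5,"grip":0,"roll":0},
  ],
)

```text
clock: 13.0
tool_pos: [0.5965, 0.0116, 0.178]
eef_rot: [[0.997, 0.079, -0.001], [0.079, -0.997, 0.0], [-0.001, -0.0, -1.0]]
force: [0.1, -0.5, -2.7]
finger_gap: 0.0173
grip_force: 58.5
```

```bash
python3 -c "
from h import *
s=sense();print(s['force'],s['moment'],s['tool_pos'])
q=imaging.grab_frame('scene')
b=cv2.resize(q['image'][150:310,230:390],(600,600),interpolation=cv2.INTER_CUBIC);cv2.imwrite('pics/s8.png',b)"
```

```text
[ 0.14319233 -0.50586879 -2.66299877] [-0.05448878  0.1093104   0.00503492] [0.59645388 0.01155458 0.17795462]
```

View pics/s8.png

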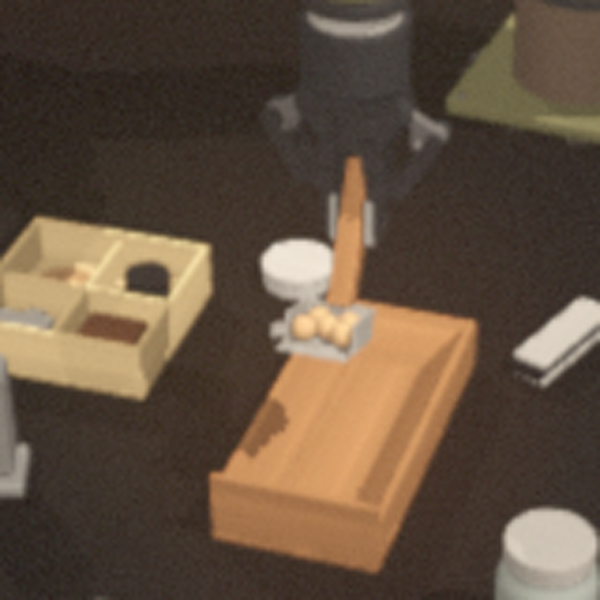

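The scoop is raised with the beads resting at the back of the pan, tilted lip-up by about 24°. That was the last picture I may view, so from here I work from numbers. I'll take some tilt out by touching the lip to the backstop, over the tray where a lost bead does no harm.

servo_tool(
  force=40,
  steps=[
    {"tx":0.3,"ty":0,"tz":0.5,"grip":0,"roll":0},
    {"tx":1,"ty":0,"tz":2,"grip":0,"roll":0},
    {"tx":1.7,"ty":0,"tz":4.5,"grip":0,"roll":0},
    {"tx":2.2,"ty":0,"tz":7,"grip":0,"roll":0},
    {"tx":2.2,"ty":0,"tz":8.7,"grip":0,"roll":0},
    {"tx":2.2,"ty":0,"tz":9.7,"grip":0,"roll":0},
    {"tx":2.2,"ty":0,"tz":10.1,"grip":0,"roll":0},
    {"tx":2.2,"ty":0,"tz":10.1,"grip":0,"roll":0},
  ],
)

```text
clock: 13.85
tool_pos: [0.6187, 0.0133, 0.0767]
eef_rot: [[0.997, 0.079, -0.001], [0.079, -0.997, 0.0], [-0.001, -0.0, -1.0]]
force: [-0.1, -0.4, -1.2]
finger_gap: 0.0173
grip_force: 58.5
```

servo_tool(
  force=20,
  steps=[
    {"tx":0.2,"ty":0,"tz":0,"grip":0,"roll":0},
    {"tx":0.4,"ty":0,"tz":0,"grip":0,"roll":0},
    {"tx":0.6,"ty":0,"tz":0,"grip":0,"roll":0},
    {"tx":0.8,"ty":0,"tz":0,"grip":0,"roll":0},
    {"tx":0.8,"ty":0,"tz":0,"grip":0,"roll":0},
  ],
)

```text
clock: 14.35
tool_pos: [0.6276, 0.0139, 0.0781]
eef_rot: [[0.997, 0.079, 0.001], [0.079, -0.997, -0.0], [0.001, 0.0, -1.0]]
force: [0.8, 0.5, -1.9]
finger_gap: 0.0173
grip_force: 58.5
```

servo_tool(
  force=20,
  steps=[
    {"tx":0.15,"ty":0,"tz":0,"grip":0,"roll":0},
    {"tx":0.3,"ty":0,"tz":0,"grip":0,"roll":0},
    {"tx":0.45,"ty":0,"tz":0,"grip":0,"roll":0},
    {"tx":0.6,"ty":0,"tz":0,"grip":0,"roll":0},
    {"tx":0.6,"ty":0,"tz":0,"grip":0,"roll":0},
  ],
)

```text
clock: 14.85
tool_pos: [0.6327, 0.0143, 0.0775]
eef_rot: [[0.997, 0.079, -0.001], [0.079, -0.997, -0.0], [-0.001, -0.0, -1.0]]
force: [-0.1, -0.1, -1.8]
finger_gap: 0.0173
grip_force: 58.5
```

```bash
cat > pitch.py <<'E'
from fit import *
def parts(th,dx,dz):
    G=np.array([-42,0,85]); c,s=np.cos(th),np.sin(th); R=np.array([[c,0,-s],[0,1,0],[s,0,c]])
    return [((np.array(P)-G)@R.T+[dx,0,dz]) for P in M["scoop"]]
def run(views=("scene","wrist")):
    st=sense(); T=np.array(st["tool_pos"]); Rt=np.array(st["eef_rot"]); yaw=np.arctan2(Rt[1,0],Rt[0,0]); q=[T[0],T[1],yaw,T[2]+.019]
    vs=[]
    for v in views:
        p=imaging.grab_frame(v); s0=sil(p,parts(.35,0,0),q)>.5
        os=imaging.outline_of("scoop",p)
        if not os: print(v,"none"); continue
        o=max(os,key=lambda o:(o["mask"]&s0).sum()); print(v,o["score"],o["position"],"overlap",(o["mask"]&s0).sum(),o["mask"].sum(),s0.sum()); vs.append((p,o["mask"].astype(np.float32)))
        cv2.imwrite(f"pics/m_{v}.png",p["image"])
    for k in [vs]+([[v] for v in vs] if len(vs)>1 else []):
        f_=lambda a:sum(1-np.minimum(s,m).sum()/np.maximum(s,m).sum() for p,m in k for s in [sil(p,parts(a[0],a[1]*10,a[2]*10),q)])
        best=min((minimize(f_,[t0,0,0],method="Nelder-Mead",options=dict(initial_simplex=[[t0,0,0],[t0+.15,0,0],[t0,.5,0],[t0,0,.5]],xatol=.003,fatol=1e-4,maxiter=120)) for t0 in(-.3,0.1,.5)),key=lambda r:r.fun)
        print("theta deg",np.degrees(best.x[0]).round(1),"dx,dz mm",(best.x[1:]*10).round(1),best.fun.round(3))
if __name__=="__main__": run()
E
python3 pitch.py
```

```text
scene 0.7 [267.4, 316.4] overlap 336 380 663
wrist 0.83 [206.5, 314.2] overlap 23390 24088 33753
theta deg 25.6 dx,dz mm [-6.4  1.9] 0.792
theta deg 29.1 dx,dz mm [-2.6  2.3] 0.425
theta deg 16.0 dx,dz mm [ 4.8 -5.4] 0.3
```

servo_tool(
  steps=[
    {"tx":-0.4,"ty":0,"tz":-0.5,"grip":0,"roll":0},
    {"tx":-1.2,"ty":0,"tz":-2,"grip":0,"roll":0},
    {"tx":-2,"ty":0,"tz":-4,"grip":0,"roll":0},
    {"tx":-2.4,"ty":0,"tz":-5.5,"grip":0,"roll":0},
    {"tx":-2.4,"ty":0,"tz":-6.3,"grip":0,"roll":0},
    {"tx":-2.4,"ty":0,"tz":-6.5,"grip":0,"roll":0},
    {"tx":-2.4,"ty":0,"tz":-6.5,"grip":0,"roll":0},
  ],
)

```text
clock: 15.75
tool_pos: [0.6094, 0.0124, 0.1432]
eef_rot: [[0.997, 0.079, 0.001], [0.079, -0.997, -0.0], [0.001, 0.0, -1.0]]
force: [0.0, -0.3, -2.2]
finger_gap: 0.0168
grip_force: 58.5
```

```bash
cat > pitch2.py <<'E'
from fit import *
G=np.array([-42,0,85])
# visible parts only: pan + handle up to z=55 (below the fingers)
PAN=[M["scoop"][0],M["scoop"][1],[[x+d,y,z] for x,z in((-30,20),(-36,55)) for d in(-8,8) for y in(-9,9)]]
def parts(th,dx,dz,P=PAN):
    c,s=np.cos(th),np.sin(th); R=np.array([[c,0,-s],[0,1,0],[s,0,c]])
    return [((np.array(p)-G)@R.T+[dx,0,dz]) for p in P]
def run(views=("scene","wrist"),t0s=(0,.45)):
    st=sense(); T=np.array(st["tool_pos"]); Rt=np.array(st["eef_rot"]); yaw=np.arctan2(Rt[1,0],Rt[0,0]); q=[T[0],T[1],yaw,T[2]+.019]
    vs=[]
    for v in views:
        p=imaging.grab_frame(v); s0=sil(p,parts(.2,0,0),q)>.5
        os=[o for o in imaging.outline_of("scoop",p)]
        o=max(os,key=lambda o:(o["mask"]&s0).sum()); m=cv2.morphologyEx(o["mask"].astype(np.uint8),cv2.MORPH_CLOSE,np.ones((7,7)))
        for b in imaging.outline_of("bead0",p):
            if b["score"]>.3: m|=b["mask"].astype(np.uint8) if cv2.dilate(m,np.ones((5,5)))[b["mask"]].any() else 0
        # drop the handle above z'=55: near the fingers
        far=sil(p,parts(.2,0,0,[[[x+d,y,z] for x,z in((-38,62),(-48,125)) for d in(-30,30) for y in(-12,12)]]),q)>.5
        w=(~far).astype(np.float32); print(v,round(o["score"],2),np.round(o["position"]),(o["mask"]&s0).sum(),m.sum(),s0.sum())
        vs.append((p,m.astype(np.float32),w)); cv2.imwrite(f"pics/m_{v}.png",p["image"])
    for k in [vs]+([[v] for v in vs] if len(vs)>1 else []):
        def c(a): 
            e=0
            for p,m,w in k: s=sil(p,parts(a[0],a[1]*10,a[2]*10),q); e+=1-(np.minimum(s,m)*w).sum()/(np.maximum(s,m)*w).sum()
            return e+.02*(a[1]**2+a[2]**2)
        b=min((minimize(c,[t,0,0],method="Nelder-Mead",options=dict(initial_simplex=[[t,0,0],[t+.15,0,0],[t,.4,0],[t,0,.4]],xatol=.003,fatol=1e-4,maxiter=100)) for t in t0s),key=lambda r:r.fun)
        print("theta",np.degrees(b.x[0]).round(1),"dx,dz",(b.x[1:]*10).round(1),round(b.fun,3))
if __name__=="__main__": run()
E
python3 to.py .5965 .0117 .0772 .078; python3 pitch2.py
```

```text
t 15.75 pos [0.6094 0.0124 0.1432] yaw 0.079 shift [-1.3  -0.03  6.6 ] roll 0.001
scene 0.84 [244. 318.] 267 559 504
wrist 0.87 [207. 314.] 12866 28833 20444
theta 21.4 dx,dz [-2.7  1. ] 0.311
theta 22.3 dx,dz [0.3 2.5] 0.103
theta 18.3 dx,dz [0.7 2.6] 0.189
```

servo_tool(
  steps=[
    {"tx":0.4,"ty":0,"tz":1,"grip":0,"roll":0},
    {"tx":1.2,"ty":0,"tz":3,"grip":0,"roll":0},
    {"tx":2,"ty":0,"tz":5,"grip":0,"roll":0},
    {"tx":2.2,"ty":0,"tz":6.2,"grip":0,"roll":0},
    {"tx":2.3,"ty":0,"tz":6.4,"grip":0,"roll":0},
    {"tx":2.4,"ty":0,"tz":6.4,"grip":0,"roll":0},
    {"tx":2.6,"ty":0,"tz":6.4,"grip":0,"roll":0},
    {"tx":2.8,"ty":0,"tz":6.4,"grip":0,"roll":0},
    {"tx":2.8,"ty":0,"tz":6.4,"grip":0,"roll":0},
  ],
)

```text
clock: 16.95
tool_pos: [0.6333, 0.0144, 0.0788]
eef_rot: [[0.997, 0.079, -0.007], [0.079, -0.997, -0.0], [-0.007, -0.0, -1.0]]
force: [-6.6, -1.1, -0.1]
finger_gap: 0.0172
grip_force: 58.9
```

servo_tool(
  steps=[
    {"tx":0.2,"ty":0,"tz":-0.2,"grip":0,"roll":0},
    {"tx":0.4,"ty":0,"tz":-0.5,"grip":0,"roll":0},
    {"tx":0.6,"ty":0,"tz":-0.8,"grip":0,"roll":0},
    {"tx":0.8,"ty":0,"tz":-1.1,"grip":0,"roll":0},
    {"tx":1.0,"ty":0,"tz":-1.4,"grip":0,"roll":0},
    {"tx":1.2,"ty":0,"tz":-1.7,"grip":0,"roll":0},
    {"tx":1.2,"ty":0,"tz":-1.7,"grip":0,"roll":0},
  ],
)

```text
clock: 17.65
tool_pos: [0.6467, 0.0154, 0.0961]
eef_rot: [[0.997, 0.079, -0.004], [0.079, -0.997, -0.0], [-0.004, 0.0, -1.0]]
force: [-6.3, -0.7, -0.9]
finger_gap: 0.0173
grip_force: 58.5
```

servo_tool(
  steps=[
    {"tx":-0.4,"ty":0,"tz":-0.3,"grip":0,"roll":0},
    {"tx":-1,"ty":0,"tz":-0.8,"grip":0,"roll":0},
    {"tx":-2,"ty":0,"tz":-2.2,"grip":0,"roll":0},
    {"tx":-3,"ty":0,"tz":-4.5,"grip":0,"roll":0},
    {"tx":-3.3,"ty":0,"tz":-5.8,"grip":0,"roll":0},
    {"tx":-3.4,"ty":0,"tz":-6,"grip":0,"roll":0},
    {"tx":-3.4,"ty":0,"tz":-6,"grip":0,"roll":0},
  ],
)

```text
clock: 18.35
tool_pos: [0.6157, 0.0129, 0.1569]
eef_rot: [[0.997, 0.079, 0.003], [0.079, -0.997, -0.0], [0.003, 0.0, -1.0]]
force: [-0.7, -0.6, -3.0]
finger_gap: 0.0171
grip_force: 58.4
```

```bash
python3 to.py .5965 .0117 .0772 .078; python3 pitch2.py
```

```text
t 18.35 pos [0.6157 0.0129 0.1569] yaw 0.079 shift [-1.95 -0.03  7.96] roll 0.001
scene 0.71 [240. 316.] 254 422 508
wrist 0.77 [238. 312.] 11827 26235 20528
theta 8.4 dx,dz [-2.  3.] 0.581
theta 11.9 dx,dz [-2.6  1.4] 0.467
theta 6.3 dx,dz [ 1.  -0.7] 0.086
```

```bash
python3 - <<'E'
from fit import *
np.set_printoptions(precision=4,suppress=True)
vs=[]
for v in("top","scene"):
    p=imaging.grab_frame(v)
    o=max(imaging.outline_of("cellbox",p),key=lambda o:o["score"]); m=o["mask"].astype(np.uint8)
    n,l,st,_=cv2.connectedComponentsWithStats(m); m=(l==1+np.argmax(st[1:,4])).astype(np.uint8)
    h=cv2.convexHull(cv2.findNonZero(m)); hm=np.zeros((480,640),np.float32); cv2.fillConvexPoly(hm,h,1)
    print(v,o["score"],o["position"],m.sum(),hm.sum()); vs.append((p,hm))
for k in (vs,vs[:1],vs[1:]):
    q,e=fit("cellbox",k,(.546,-.2415,.09)); c,s=np.cos(q[2]),np.sin(q[2]); print(q,e,"cell",q[:2]+.037*np.array([-c+s,-s-c]))
# cork by colour in the saved first top picture
g=cv2.imread("pics/top0.png"); x=g[270:300,425:455].astype(int); print((x[::3,::3]).tolist()[4])
hsv=cv2.cvtColor(g,cv2.COLOR_BGR2HSV)[270:298,428:454]; print(hsv[::3,::3,0]); print(hsv[::3,::3,1])
E
```

```text
top 0.71 [267.9, 422.9] 3052 4492.0
scene 0.58 [231.4, 249.2] 2079 2418.0
[ 0.5469 -0.2409  0.0919] 0.09931087493896484 cell [ 0.5134 -0.2812]
[ 0.5479 -0.2397  0.0945] 0.0190279483795166 cell [ 0.5145 -0.2801]
[ 0.543  -0.2443  0.048 ] 0.04945576190948486 cell [ 0.5078 -0.2831]
[[172, 223, 240], [175, 226, 245], [130, 179, 220], [153, 205, 249], [165, 218, 255], [164, 217, 255], [156, 208, 251], [157, 210, 253], [184, 235, 255], [204, 255, 255]]
[[20 20 21 26 25 29 30 30 21]
 [19 21 30 29 25 30 30 30 21]
 [20 20 22 19 18 17 24 30 27]
 [20 17 20 18 17 17 16 25 26]
 [22 16 16 18 17 16 17 22 30]
 [23 16 16 21 18 16 16 21 30]
 [25 18 16 16 18 16 16 25 27]
 [30 20 18 16 17 16 20 29 29]
 [29 20 20 29 27 29 30 30 30]
 [28 24 28 30 30 30 26 25 24]]
[[ 84  77  77  61  62  54  49  49  80]
 [ 78  74  40  55  63  51  50  50  72]
 [ 79  82  75  83  90  94  67  48  57]
 [ 76  96  78  88  98  96  98  62  57]
 [ 73 104  98  90  91  97  97  71  51]
 [ 68 103  96  78  89 100  98  73  51]
 [ 61  93  96  97  87  95  97  62  56]
 [ 52  84  92 101  94  96  75  52  52]
 [ 54  82  79  53  56  53  51  51  49]
 [ 55  64  54  45  44  50  62  66  69]]
```

servo_tool(
  steps=[
    {"tx":-0.4,"ty":0.6,"tz":0,"grip":0,"roll":0},
    {"tx":-1.1,"ty":1.7,"tz":0,"grip":0,"roll":0},
    {"tx":-2.2,"ty":3.4,"tz":0,"grip":0,"roll":0},
    {"tx":-3.5,"ty":5.4,"tz":0,"grip":0,"roll":0},
    {"tx":-5.0,"ty":7.7,"tz":0,"grip":0,"roll":0},
    {"tx":-6.6,"ty":10.3,"tz":0,"grip":0,"roll":0},
    {"tx":-8.3,"ty":12.9,"tz":0,"grip":0,"roll":-0.01},
    {"tx":-9.9,"ty":15.4,"tz":0,"grip":0,"roll":-0.01},
    {"tx":-11.6,"ty":18.0,"tz":0,"grip":0,"roll":-0.013},
    {"tx":-13.2,"ty":20.6,"tz":0,"grip":0,"roll":-0.013},
  ],
)

```text
clock: 19.85
tool_pos: [0.4978, -0.2045, 0.1558]
eef_rot: [[0.996, 0.091, -0.0], [0.091, -0.996, -0.0], [-0.0, 0.0, -1.0]]
force: [0.3, 0.1, -1.3]
finger_gap: 0.017
grip_force: 58.3
```

servo_tool(
  steps=[
    {"tx":-1.5,"ty":2.3,"tz":0,"grip":0,"roll":0},
    {"tx":-2.8,"ty":4.3,"tz":0,"grip":0,"roll":0},
    {"tx":-3.7,"ty":5.8,"tz":0,"grip":0,"roll":0},
    {"tx":-4.4,"ty":6.9,"tz":0,"grip":0,"roll":0},
    {"tx":-4.9,"ty":7.7,"tz":0,"grip":0,"roll":0},
    {"tx":-5.1,"ty":8.0,"tz":0,"grip":0,"roll":0},
    {"tx":-5.1,"ty":8.0,"tz":0,"grip":0,"roll":0},
  ],
)

```text
clock: 20.55
tool_pos: [0.456, -0.2873, 0.1556]
eef_rot: [[0.996, 0.091, 0.0], [0.091, -0.996, 0.0], [0.0, -0.0, -1.0]]
force: [-0.0, -0.1, -2.3]
finger_gap: 0.0175
grip_force: 58.3
```

```bash
python3 to.py .4551 -.2869 .131 .092; python3 - <<'E'
from pitch2 import *
run(("wrist",),(0.1,))
for v in("top","scene"):
    p=imaging.grab_frame(v)
    print(v,[(round(o["score"],2),np.round(o["position"])) for o in imaging.outline_of("bead0",p)])
E
```

```text
t 20.55 pos [ 0.456  -0.2873  0.1556] yaw 0.091 shift [-0.08 -0.05  2.46] roll -0.001
wrist 0.81 [238. 314.] 12154 27167 20011
theta 8.4 dx,dz [-0.4  0.9] 0.069
top [(0.48, array([287., 444.])), (0.4, array([275., 455.])), (0.4, array([275., 441.]))]
scene [(0.29, array([191., 249.]))]
```

servo_tool(
  steps=[
    {"tx":0.2,"ty":0,"tz":0.4,"grip":0,"roll":0},
    {"tx":0.4,"ty":0,"tz":1.2,"grip":0,"roll":0},
    {"tx":0.4,"ty":0,"tz":2.4,"grip":0,"roll":0},
    {"tx":0.4,"ty":0,"tz":3.6,"grip":0,"roll":0},
    {"tx":0.4,"ty":0,"tz":4.4,"grip":0,"roll":0},
    {"tx":0.4,"ty":0,"tz":4.9,"grip":0,"roll":0},
    {"tx":0.4,"ty":0,"tz":5.3,"grip":0,"roll":0},
    {"tx":0.4,"ty":0,"tz":5.7,"grip":0,"roll":0},
    {"tx":0.4,"ty":0,"tz":5.9,"grip":0,"roll":0},
    {"tx":0.4,"ty":0,"tz":5.9,"grip":0,"roll":0},
  ],
)

```text
clock: 21.9
tool_pos: [0.4601, -0.2868, 0.0965]
eef_rot: [[0.996, 0.092, -0.0], [0.092, -0.996, 0.0], [-0.0, -0.0, -1.0]]
force: [-0.3, -0.3, -1.8]
finger_gap: 0.0171
grip_force: 58.3
```

```bash
python3 to.py .4551 -.2869 .0968 .092; python3 -c "
from h import *
s=sense();print(s['force'],s['moment'])"
```

```text
t 21.9 pos [ 0.4601 -0.2868  0.0965] yaw 0.092 shift [-0.49 -0.04 -0.03] roll -0.0
[-0.31019365 -0.34816477 -1.80793173] [-0.00852606  0.08315645  0.00206042]
```

servo_tool(
  steps=[
    {"tx":0.2,"ty":0,"tz":0.0,"grip":0,"roll":0},
    {"tx":0.4,"ty":0,"tz":0.0,"grip":0,"roll":0},
    {"tx":0.6,"ty":0,"tz":0.0,"grip":0,"roll":0},
    {"tx":0.7,"ty":0,"tz":0.0,"grip":0,"roll":0},
  ],
)

```text
clock: 22.3
tool_pos: [0.4676, -0.2863, 0.0968]
eef_rot: [[0.996, 0.092, 0.001], [0.092, -0.996, -0.0], [0.001, 0.0, -1.0]]
force: [0.3, -0.3, -2.2]
finger_gap: 0.0171
grip_force: 58.3
```

servo_tool(
  steps=[
    {"tx":-0.2,"ty":0,"tz":0.0,"grip":0,"roll":0},
    {"tx":-0.5,"ty":0,"tz":0.1,"grip":0,"roll":0},
    {"tx":-0.5,"ty":0,"tz":0.3,"grip":0,"roll":0},
    {"tx":-0.5,"ty":0,"tz":0.5,"grip":0,"roll":0},
    {"tx":-0.5,"ty":0,"tz":0.5,"grip":0,"roll":0},
  ],
)

```text
clock: 22.8
tool_pos: [0.4618, -0.2865, 0.0912]
eef_rot: [[0.996, 0.091, -0.001], [0.091, -0.996, 0.0], [-0.001, -0.001, -1.0]]
force: [-0.7, 0.6, -1.7]
finger_gap: 0.0174
grip_force: 58.3
```

servo_tool(
  steps=[
    {"tx":0.2,"ty":0,"tz":0.0,"grip":0,"roll":0},
    {"tx":0.4,"ty":0,"tz":0.0,"grip":0,"roll":0},
    {"tx":0.6,"ty":0,"tz":0.0,"grip":0,"roll":0},
    {"tx":0.7,"ty":0,"tz":0.0,"grip":0,"roll":0},
    {"tx":0.7,"ty":0,"tz":0.0,"grip":0,"roll":0},
  ],
)

```text
clock: 23.3
tool_pos: [0.4647, -0.2858, 0.0912]
eef_rot: [[0.996, 0.093, -0.009], [0.093, -0.996, 0.001], [-0.008, -0.001, -1.0]]
force: [-9.4, -2.4, 3.0]
finger_gap: 0.0176
grip_force: 59.0
```

servo_tool(
  steps=[
    {"tx":-0.4,"ty":0,"tz":0.0,"grip":0,"roll":0},
    {"tx":-0.7,"ty":0,"tz":0.1,"grip":0,"roll":0},
    {"tx":-0.7,"ty":0,"tz":0.3,"grip":0,"roll":0},
    {"tx":-0.7,"ty":0,"tz":0.5,"grip":0,"roll":0},
    {"tx":-0.7,"ty":0,"tz":0.6,"grip":0,"roll":0},
    {"tx":-0.7,"ty":0,"tz":0.6,"grip":0,"roll":0},
  ],
)

```text
clock: 23.9
tool_pos: [0.4625, -0.2869, 0.0889]
eef_rot: [[0.996, 0.092, 0.002], [0.092, -0.996, -0.002], [0.002, 0.002, -1.0]]
force: [-7.8, 3.0, 23.1]
finger_gap: 0.0171
grip_force: 61.7
```

```bash
python3 - <<'E'
from pitch2 import *
s=sense();print(s['force'],s['moment'],s['tool_pos'])
run(("wrist",),(0.1,))
E
```

```text
[-7.84110668  3.02692371 23.12945384] [0.68301552 1.23435967 0.062381  ] [ 0.46249489 -0.28694527  0.08893145]
wrist 0.83 [237. 312.] 11770 26172 20007
theta 7.6 dx,dz [0.4 0.7] 0.083
```

servo_tool(
  steps=[
    {"tx":0.0,"ty":0,"tz":-0.6,"grip":0,"roll":0},
    {"tx":0.2,"ty":0,"tz":-0.6,"grip":0,"roll":0},
    {"tx":0.5,"ty":0,"tz":-0.62,"grip":0,"roll":0},
    {"tx":0.8,"ty":0,"tz":-0.68,"grip":0,"roll":0},
    {"tx":1.05,"ty":0,"tz":-0.7,"grip":0,"roll":0},
    {"tx":1.25,"ty":0,"tz":-0.72,"grip":0,"roll":0},
  ],
)

```text
clock: 24.65
tool_pos: [0.472, -0.2855, 0.093]
eef_rot: [[0.996, 0.093, -0.005], [0.093, -0.996, 0.0], [-0.005, -0.001, -1.0]]
force: [-11.2, -1.4, 13.0]
finger_gap: 0.0175
grip_force: 59.8
```

```bash
python3 - <<'E'
from pitch2 import *
run(("wrist",),(0.1,))
p=imaging.grab_frame("wrist")
print([(round(o["score"],2),np.round(o["position"]),o["mask"].sum()) for o in imaging.outline_of("bead0",p)])
g=cv2.resize(p["image"],(640,480)); 
# lip edge in the wrist view: expected pixel rows for lip at theta
st=sense();T=np.array(st["tool_pos"]);Rt=np.array(st["eef_rot"]);yaw=np.arctan2(Rt[1,0],Rt[0,0])
for th in(0,3,6,9):
    t=np.radians(th);r=np.array([73*np.cos(t)+85*np.sin(t),0,-85*np.cos(t)+73*np.sin(t)+2.5])/1e3
    print(th,w2pix(p,T+[0,0,.019]+np.array([r[0]*np.cos(yaw),r[0]*np.sin(yaw),r[2]])).round(1))
print("divider face",[w2pix(p,[.5134+.035*.996,-.2815+.035*.092,.046]).round(1)])
cv2.imwrite("pics/w9.png",p["image"])
c=p["image"][60:200:4,315].tolist(); print([(60+4*i,*v) for i,v in enumerate(c)])
E
```

```text
wrist 0.72 [236. 313.] 12035 26647 20091
theta 7.9 dx,dz [0. 1.] 0.07
[(0.8, array([182., 314.]), np.int64(1121)), (0.75, array([159., 281.]), np.int64(1195)), (0.74, array([204., 340.]), np.int64(1020)), (0.73, array([201., 286.]), np.int64(1050)), (0.64, array([155., 341.]), np.int64(1110)), (0.43, array([238., 312.]), np.int64(20788)), (0.42, array([122., 214.]), np.int64(51701))]
0 [116.2 313.9]
3 [106.9 313.9]
6 [ 97.5 313.9]
9 [ 88.2 314. ]
divider face [array([109.1, 313.5])]
[(60, 204, 219, 228), (64, 201, 218, 228), (68, 202, 218, 228), (72, 201, 216, 226), (76, 111, 123, 135), (80, 105, 157, 193), (84, 167, 234, 249), (88, 169, 235, 249), (92, 166, 180, 192), (96, 204, 222, 229), (100, 204, 221, 229), (104, 203, 221, 229), (108, 204, 222, 231), (112, 203, 220, 230), (116, 203, 220, 230), (120, 186, 203, 216), (124, 188, 204, 216), (128, 186, 203, 216), (132, 187, 203, 216), (136, 187, 203, 216), (140, 186, 203, 216), (144, 187, 203, 216), (148, 187, 203, 216), (152, 179, 195, 208), (156, 119, 133, 145), (160, 116, 131, 147), (164, 113, 171, 227), (168, 135, 198, 244), (172, 150, 220, 249), (176, 157, 229, 249), (180, 157, 229, 249), (184, 154, 227, 249), (188, 149, 220, 249), (192, 134, 202, 245), (196, 105, 162, 219)]
```

```bash
python3 - <<'E'
from h import *
g=cv2.imread("pics/w9.png"); p=imaging.grab_frame("wrist")
def W(u,v,z): c,s=np.cos(.092),np.sin(.092); return [.5134+(u*c-v*s)/1e3,-.2815+(u*s+v*c)/1e3,z]
for u in(-39,-35,35,39,42,46): print("u",u,[w2pix(p,W(u,v,.046)).round(0).tolist() for v in(-35,0,35)])
h=cv2.cvtColor(g,cv2.COLOR_BGR2HSV)
def runs(line,name):
    out=[];s=0
    for i in range(1,len(line)+1):
        if i==len(line) or abs(line[i].astype(int)-line[i-1].astype(int)).sum()>40:
            if i-s>=3: out.append((s,i-1,g0[(s+i)//2].tolist()))
            s=i
    print(name,out)
for c in(150,225,245,385,400): g0=g[:,c]; runs(g0[40:330] if 0 else g0,"col%d"%c)
for r in(130,240): g0=g[r]; runs(g0,"row%d"%r)
E
```

```text
u -39 [[261.0, 382.0], [261.0, 313.0], [261.0, 245.0]]
u -35 [[254.0, 382.0], [254.0, 313.0], [254.0, 245.0]]
u 35 [[109.0, 390.0], [109.0, 314.0], [109.0, 237.0]]
u 39 [[100.0, 391.0], [100.0, 314.0], [100.0, 236.0]]
u 42 [[93.0, 391.0], [93.0, 314.0], [93.0, 236.0]]
u 46 [[83.0, 392.0], [83.0, 314.0], [83.0, 235.0]]
col150 [(0, 68, [47, 74, 130]), (70, 102, [96, 149, 185]), (104, 111, [172, 239, 249]), (113, 143, [110, 169, 206]), (145, 211, [41, 46, 54]), (213, 235, [104, 160, 196]), (236, 255, [84, 133, 164]), (257, 263, [188, 248, 249]), (264, 479, [24, 24, 24])]
col225 [(0, 31, [178, 242, 246]), (32, 36, [136, 206, 226]), (37, 39, [114, 175, 204]), (40, 74, [91, 139, 173]), (75, 111, [166, 234, 249]), (113, 117, [110, 169, 206]), (118, 146, [175, 239, 250]), (147, 208, [103, 157, 194]), (209, 234, [169, 237, 249]), (236, 255, [87, 133, 167]), (257, 262, [189, 247, 250]), (264, 479, [24, 23, 22])]
col245 [(0, 12, [103, 155, 191]), (13, 36, [119, 180, 216]), (37, 102, [61, 93, 116]), (104, 112, [209, 226, 233]), (114, 203, [63, 98, 124]), (204, 221, [91, 141, 167]), (222, 224, [1
[... 860 characters left out ...]
 239, [176, 241, 250]), (241, 248, [66, 101, 126]), (250, 253, [112, 169, 206]), (254, 258, [209, 224, 232]), (260, 262, [94, 107, 118]), (265, 280, [120, 132, 144]), (281, 284, [141, 155, 167]), (285, 360, [194, 211, 223]), (362, 365, [125, 139, 150]), (367, 370, [208, 223, 232]), (372, 376, [109, 166, 201]), (377, 380, [58, 87, 107]), (383, 387, [61, 90, 112]), (390, 396, [188, 247, 250]), (399, 639, [15, 17, 20])]
row240 [(0, 87, [29, 33, 38]), (89, 95, [184, 246, 249]), (97, 104, [73, 111, 139]), (105, 237, [83, 127, 158]), (239, 245, [187, 246, 250]), (247, 332, [84, 128, 163]), (334, 374, [77, 118, 149]), (375, 381, [53, 83, 103]), (384, 390, [187, 247, 250]), (393, 639, [11, 12, 13])]
```

servo_tool(
  steps=[
    {"tx":0.0,"ty":0,"tz":-0.3,"grip":0,"roll":0},
    {"tx":0.0,"ty":0,"tz":-1.0,"grip":0,"roll":0},
    {"tx":-0.3,"ty":0,"tz":-1.0,"grip":0,"roll":0},
    {"tx":-0.8,"ty":0,"tz":-1.0,"grip":0,"roll":0},
    {"tx":-1.2,"ty":0,"tz":-1.0,"grip":0,"roll":0},
    {"tx":-1.4,"ty":0,"tz":-1.0,"grip":0,"roll":0},
    {"tx":-1.4,"ty":0,"tz":-1.0,"grip":0,"roll":0},
  ],
)

```text
clock: 25.65
tool_pos: [0.46, -0.2866, 0.1026]
eef_rot: [[0.996, 0.091, -0.001], [0.091, -0.996, 0.0], [-0.001, -0.0, -1.0]]
force: [-0.1, -0.0, -1.5]
finger_gap: 0.0173
grip_force: 58.4
```

```bash
cat > lip.py <<'E'
from h import *
p=imaging.grab_frame("wrist"); g=p["image"]; st=sense(); print(st["clock"],st["tool_pos"].round(4),st["force"].round(1))
for c in(225,255,315):
    l=g[:,c].astype(int); s=0; o=[]
    for i in range(1,330):
        if abs(l[i]-l[i-1]).sum()>40:
            if i-s>=3: o.append((s,i-1,g[(s+i)//2,c].tolist()))
            s=i
    print(c,[x for x in o if x[1]>60])
def W(u,v,z): c,s=np.cos(.092),np.sin(.092); return [.5134+(u*c-v*s)/1e3,-.2815+(u*s+v*c)/1e3,z]
print({u:round(w2pix(p,W(u,0,.046))[0]) for u in(-40,-36,25,30,34,38,42)})
T=np.array(st["tool_pos"])+[0,0,.019]
for dz in (0,4,8):
    for th in(0,6,8,12): 
        t=np.radians(th);x,z=73*np.cos(t)+85*np.sin(t),-85*np.cos(t)+73*np.sin(t)+dz
        print((dz,th),w2pix(p,T+np.array([x*.996,x*.092,z])/1e3)[0].round(1),end=" ")
print("beads",[(round(o["score"],2),np.round(o["position"]).tolist()) for o in imaging.outline_of("bead0",p)])
E
python3 lip.py; python3 - <<'E'
import sys; sys.path.insert(0,'.')
from pitch2 import *
run(("scene",),(0.1,))
E
```

```text
25.7 [ 0.4604 -0.2867  0.1027] [-0.9  0.6 -1.6]
225 [(53, 84, [165, 233, 249]), (86, 88, [61, 94, 118]), (90, 94, [112, 170, 207]), (95, 123, [173, 239, 249]), (124, 184, [104, 159, 196]), (185, 211, [171, 237, 250]), (212, 227, [87, 136, 168]), (228, 234, [190, 248, 250])]
255 [(25, 75, [98, 151, 186]), (77, 84, [175, 240, 249]), (86, 88, [62, 94, 117]), (90, 113, [113, 171, 209]), (116, 121, [95, 107, 119]), (124, 132, [210, 225, 233]), (134, 136, [114, 161, 193]), (137, 151, [180, 210, 228]), (152, 155, [130, 177, 207]), (156, 186, [104, 160, 196]), (187, 191, [93, 143, 176]), (192, 226, [62, 96, 120]), (228, 234, [190, 247, 250]), (236, 315, [20, 27, 32])]
315 [(60, 84, [169, 236, 249]), (89, 91, [112, 168, 205]), (93, 117, [206, 224, 231]), (118, 151, [187, 203, 215]), (152, 161, [120, 132, 143]), (163, 196, [158, 230, 250]), (199, 212, [115, 127, 139]), (215, 218, [119, 131, 142]), (219, 308, [57, 98, 160])]
{-40: 235, -36: 227, 25: 104, 30: 93, 34: 84, 38: 75, 42: 66}
(0, 0) 115.9 (0, 6) 97.4 (0, 8) 91.2 (0, 12) 78.7 (4, 0) 115.9 (4, 6) 97.0 (4, 8) 90.7 (4, 12) 78.0 (8, 0) 115.9 (8, 6) 96.7 (8, 8) 90.2 (8, 12) 77.2 beads [(0.92, [208.0, 340.0]), (0.84, [156.0, 344.0]), (0.8, [180.0, 315.0]), (0.69, [202.0, 289.0]), (0.66, [160.0, 280.0]), (0.66, [181.0, 628.0]), (0.16, [277.0, 42.0])]
scene 0.58 [209. 248.] 247 464 371
theta 10.4 dx,dz [-2.4  3.1] 0.085
```

servo_tool(
  steps=[
    {"tx":0.0,"ty":0,"tz":0.4,"grip":0,"roll":0},
    {"tx":0.0,"ty":0,"tz":0.8,"grip":0,"roll":0},
    {"tx":0.0,"ty":0,"tz":1.1,"grip":0,"roll":0},
    {"tx":0.0,"ty":0,"tz":1.3,"grip":0,"roll":0},
    {"tx":0.0,"ty":0,"tz":1.3,"grip":0,"roll":0},
  ],
)

```text
clock: 26.4
tool_pos: [0.4604, -0.2866, 0.0895]
eef_rot: [[0.996, 0.092, -0.001], [0.092, -0.996, 0.0], [-0.001, -0.001, -1.0]]
force: [-0.5, -0.5, -1.6]
finger_gap: 0.017
grip_force: 58.4
```

servo_tool(
  steps=[
    {"tx":0.0,"ty":0,"tz":0.15,"grip":0,"roll":0},
    {"tx":0.2,"ty":0,"tz":0.15,"grip":0,"roll":0},
    {"tx":0.4,"ty":0,"tz":0.15,"grip":0,"roll":0},
    {"tx":0.6,"ty":0,"tz":0.15,"grip":0,"roll":0},
    {"tx":0.8,"ty":0,"tz":0.15,"grip":0,"roll":0},
  ],
)

```text
clock: 26.9
tool_pos: [0.4653, -0.2862, 0.0895]
eef_rot: [[0.996, 0.093, -0.006], [0.093, -0.996, -0.001], [-0.006, 0.0, -1.0]]
force: [-11.9, -0.7, 13.6]
finger_gap: 0.0168
grip_force: 60.3
```

```bash
python3 lip.py
```

```text
26.95 [ 0.4657 -0.2862  0.0895] [-9.1  0.1 12.8]
225 [(60, 94, [166, 234, 249]), (98, 103, [109, 167, 204]), (104, 137, [168, 236, 249]), (138, 197, [102, 155, 191]), (198, 224, [169, 235, 249]), (226, 243, [87, 135, 167]), (245, 252, [188, 247, 250])]
255 [(36, 85, [98, 150, 185]), (86, 94, [185, 246, 249]), (98, 120, [112, 169, 206]), (123, 127, [94, 106, 117]), (130, 138, [210, 227, 234]), (140, 224, [106, 162, 199]), (226, 244, [80, 123, 154]), (246, 251, [188, 247, 250]), (253, 315, [22, 29, 36])]
315 [(67, 94, [168, 235, 249]), (98, 102, [111, 167, 203]), (105, 124, [208, 224, 231]), (125, 158, [190, 205, 217]), (159, 162, [118, 132, 142]), (163, 166, [138, 152, 163]), (167, 170, [119, 132, 144]), (172, 205, [156, 228, 249]), (208, 218, [116, 129, 140]), (219, 222, [180, 196, 208]), (227, 304, [54, 92, 149])]
{-40: 252, -36: 245, 25: 116, 30: 104, 34: 94, 38: 85, 42: 75}
(0, 0) 115.2 (0, 6) 96.7 (0, 8) 90.5 (0, 12) 78.1 (4, 0) 115.3 (4, 6) 96.4 (4, 8) 90.1 (4, 12) 77.4 (8, 0) 115.3 (8, 6) 96.1 (8, 8) 89.6 (8, 12) 76.6 beads [(0.87, [164.0, 339.0]), (0.83, [214.0, 340.0]), (0.72, [212.0, 286.0]), (0.58, [190.0, 312.0]), (0.56, [165.0, 280.0])]
```

servo_tool(
  steps=[
    {"tx":0.3,"ty":0,"tz":-0.05,"grip":0,"roll":0},
    {"tx":0.6,"ty":0,"tz":-0.1,"grip":0,"roll":0},
    {"tx":1.0,"ty":0,"tz":-0.3,"grip":0,"roll":0},
    {"tx":1.35,"ty":0,"tz":-0.5,"grip":0,"roll":0},
    {"tx":1.75,"ty":0,"tz":-0.75,"grip":0,"roll":0},
    {"tx":2.2,"ty":0,"tz":-1.0,"grip":0,"roll":0},
  ],
)

```text
clock: 27.6
tool_pos: [0.487, -0.2836, 0.0977]
eef_rot: [[0.996, 0.093, -0.007], [0.093, -0.996, 0.001], [-0.007, -0.002, -1.0]]
force: [-9.1, -1.9, 2.0]
finger_gap: 0.0172
grip_force: 58.2
```

```bash
python3 lip.py
```

```text
27.65 [ 0.4881 -0.2837  0.0982] [-6.9 -0.3  2. ]
225 [(29, 103, [97, 149, 184]), (104, 131, [164, 232, 249]), (135, 142, [173, 239, 249]), (144, 171, [173, 239, 249]), (172, 229, [104, 158, 194]), (230, 254, [168, 235, 249]), (256, 277, [86, 134, 165]), (280, 285, [187, 246, 249])]
255 [(44, 131, [93, 143, 176]), (135, 142, [187, 246, 250]), (143, 145, [111, 169, 206]), (151, 158, [223, 235, 240]), (161, 194, [110, 168, 204]), (195, 199, [91, 140, 174]), (200, 278, [64, 96, 121]), (280, 285, [188, 247, 249])]
315 [(65, 103, [215, 230, 237]), (108, 110, [105, 159, 195]), (111, 130, [169, 235, 249]), (135, 141, [187, 246, 250]), (145, 179, [204, 219, 228]), (180, 185, [136, 149, 160]), (187, 193, [133, 145, 157]), (196, 226, [159, 230, 249]), (229, 237, [128, 140, 150]), (238, 250, [197, 213, 224])]
{-40: 285, -36: 279, 25: 163, 30: 152, 34: 144, 38: 135, 42: 126}
(0, 0) 113.5 (0, 6) 94.8 (0, 8) 88.6 (0, 12) 76.1 (4, 0) 113.5 (4, 6) 94.5 (4, 8) 88.1 (4, 12) 75.3 (8, 0) 113.6 (8, 6) 94.2 (8, 8) 87.6 (8, 12) 74.5 beads [(0.96, [232.0, 289.0]), (0.9, [188.0, 286.0]), (0.89, [187.0, 338.0]), (0.71, [212.0, 316.0]), (0.6, [236.0, 337.0])]
```

servo_tool(
  steps=[
    {"tx":0.4,"ty":0,"tz":-0.2,"grip":0,"roll":0},
    {"tx":0.8,"ty":0,"tz":-0.4,"grip":0,"roll":0},
    {"tx":1.2,"ty":0,"tz":-0.6,"grip":0,"roll":0},
    {"tx":1.6,"ty":0,"tz":-0.8,"grip":0,"roll":0},
    {"tx":1.6,"ty":0,"tz":-0.8,"grip":0,"roll":0},
  ],
)

```text
clock: 28.2
tool_pos: [0.5042, -0.282, 0.1056]
eef_rot: [[0.996, 0.092, -0.005], [0.092, -0.996, 0.001], [-0.005, -0.002, -1.0]]
force: [-5.7, -0.2, -0.0]
finger_gap: 0.0175
grip_force: 58.1
```

```bash
python3 lip.py
```

```text
28.25 [ 0.5041 -0.282   0.1056] [-5.4 -0.2 -0.1]
225 [(39, 69, [155, 227, 247]), (70, 79, [94, 145, 180]), (80, 82, [75, 116, 149]), (83, 86, [56, 86, 116]), (87, 90, [41, 62, 87]), (91, 129, [29, 46, 66]), (131, 134, [95, 147, 183]), (135, 160, [163, 232, 249]), (162, 167, [87, 136, 169]), (168, 197, [176, 240, 249]), (198, 224, [103, 159, 196]), (231, 253, [101, 156, 193]), (255, 275, [167, 235, 249]), (277, 300, [86, 132, 163]), (302, 307, [186, 246, 249])]
255 [(39, 116, [103, 157, 193]), (117, 153, [98, 148, 183]), (154, 158, [91, 141, 174]), (159, 166, [83, 128, 160]), (168, 174, [186, 246, 249]), (175, 178, [211, 228, 234]), (180, 245, [66, 100, 125]), (246, 268, [77, 116, 143]), (269, 292, [63, 95, 118]), (293, 300, [84, 128, 159]), (302, 305, [187, 246, 249]), (308, 315, [33, 39, 43])]
315 [(53, 67, [202, 218, 228]), (69, 97, [214, 228, 235]), (102, 104, [217, 230, 236]), (106, 136, [214, 229, 235]), (142, 160, [167, 234, 249]), (162, 166, [88, 136, 167]), (168, 174, [185, 245, 249]), (176, 182, [204, 219, 229]), (183, 186, [138, 151, 163]), (187, 190, [198, 212, 225]), (191, 193, [138, 150, 162]), (196, 225, [157, 228, 249]), (228, 232, [138, 150, 161]), (233, 272, [204, 219, 227])]
{-40: 308, -36: 301, 25: 194, 30: 185, 34: 177, 38: 169, 42: 161}
(0, 0) 116.0 (0, 6) 97.6 (0, 8) 91.4 (0, 12) 79.0 (4, 0) 116.1 (4, 6) 97.3 (4, 8) 91.0 (4, 12) 78.3 (8, 0) 116.2 (8, 6) 97.0 (8, 8) 90.5 (8, 12) 77.6 beads [(0.97, [192.0, 340.0]), (0.8, [234.0, 340.0]), (0.76, [232.0, 286.0]), (0.66, [214.0, 312.0]), (0.62, [190.0, 283.0])]
```

servo_tool(
  steps=[
    {"tx":-0.4,"ty":0,"tz":-0.1,"grip":0,"roll":0},
    {"tx":-0.9,"ty":0,"tz":-0.2,"grip":0,"roll":0},
    {"tx":-1.4,"ty":0,"tz":-0.4,"grip":0,"roll":0},
    {"tx":-1.9,"ty":0,"tz":-0.5,"grip":0,"roll":0},
    {"tx":-2.4,"ty":0,"tz":-0.6,"grip":0,"roll":0},
    {"tx":-2.4,"ty":0,"tz":-0.6,"grip":0,"roll":0},
    {"tx":-2.4,"ty":0,"tz":-0.6,"grip":0,"roll":0},
    {"tx":-2.4,"ty":0,"tz":-0.6,"grip":0,"roll":0},
  ],
)

```text
clock: 29.1
tool_pos: [0.4828, -0.2849, 0.1125]
eef_rot: [[0.996, 0.092, 0.001], [0.092, -0.996, -0.0], [0.001, 0.0, -1.0]]
force: [0.2, -0.5, -1.8]
finger_gap: 0.0174
grip_force: 57.9
```

```bash
python3 lip.py | grep -v "^2[25]5"
```

```text
29.15 [ 0.4828 -0.2848  0.1124] [ 0.2 -0.7 -1.6]
315 [(61, 97, [217, 229, 237]), (102, 104, [105, 159, 195]), (105, 123, [169, 236, 250]), (126, 132, [187, 247, 250]), (136, 154, [143, 211, 249]), (155, 157, [83, 125, 168]), (164, 169, [82, 124, 174]), (171, 271, [209, 222, 229])]
{-40: 268, -36: 262, 25: 152, 30: 142, 34: 134, 38: 126, 42: 117}
(0, 0) 116.8 (0, 6) 98.4 (0, 8) 92.2 (0, 12) 79.8 (4, 0) 116.9 (4, 6) 98.1 (4, 8) 91.7 (4, 12) 79.1 (8, 0) 116.9 (8, 6) 97.7 (8, 8) 91.3 (8, 12) 78.3 beads [(0.95, [157.0, 334.0]), (0.94, [145.0, 270.0]), (0.83, [148.0, 312.0]), (0.68, [143.0, 350.0]), (0.56, [154.0, 290.0])]
```

servo_tool(
  steps=[
    {"tx":0,"ty":0,"tz":-0.5,"grip":0,"roll":0},
    {"tx":-0.2,"ty":0,"tz":-1.5,"grip":0,"roll":0},
    {"tx":-0.5,"ty":0,"tz":-3,"grip":0,"roll":0},
    {"tx":-0.5,"ty":0,"tz":-5,"grip":0,"roll":0},
    {"tx":-0.5,"ty":0,"tz":-7,"grip":0,"roll":0},
    {"tx":-0.5,"ty":0,"tz":-9,"grip":0,"roll":0},
    {"tx":-0.5,"ty":0,"tz":-9,"grip":0,"roll":0},
  ],
)

```text
clock: 29.9
tool_pos: [0.4795, -0.2866, 0.2061]
eef_rot: [[0.996, 0.092, 0.006], [0.092, -0.996, -0.004], [0.006, 0.005, -1.0]]
force: [0.0, -0.3, -2.0]
finger_gap: 0.0175
grip_force: 58.0
```

```bash
python3 - <<'E'
from h import *
s=sense(); print(s["clock"],s["tool_pos"].round(4),s["force"].round(1))
for v in("wrist","scene"):
    p=imaging.grab_frame(v)
    for o in imaging.outline_of("bead0",p):
        if o["score"]>.25:
            w=pix2w(p,o["position"],.022)[:2]; d=w-[.5134,-.2815]; print(v,round(o["score"],2),np.round(o["position"]),(np.array([[.996,.092],[-.092,.996]])@d*1e3).round(1),np.hypot(*d).round(4))
E
```

```text
29.9 [ 0.4795 -0.2866  0.2061] [ 0.  -0.3 -2. ]
wrist 0.92 [135. 282.] [25.2 22.5] 0.0338
wrist 0.9 [135. 310.] [25.4  0.1] 0.0254
wrist 0.83 [137. 335.] [ 23.9 -20.3] 0.0313
```

servo_tool(
  steps=[
    {"tx":0.5,"ty":-2,"tz":0,"grip":0,"roll":0},
    {"tx":1.5,"ty":-6,"tz":0,"grip":0,"roll":0},
    {"tx":2.7,"ty":-10.5,"tz":0,"grip":0,"roll":-0.02},
    {"tx":4,"ty":-15,"tz":0,"grip":0,"roll":-0.04},
    {"tx":5.2,"ty":-19.5,"tz":0,"grip":0,"roll":-0.06},
    {"tx":6.4,"ty":-24,"tz":0,"grip":0,"roll":-0.08},
    {"tx":7.6,"ty":-28.5,"tz":0,"grip":0,"roll":-0.1},
    {"tx":8.8,"ty":-33,"tz":0,"grip":0,"roll":-0.11},
    {"tx":10,"ty":-37.5,"tz":0,"grip":0,"roll":-0.11},
    {"tx":11.2,"ty":-42,"tz":0,"grip":0,"roll":-0.11},
  ],
)

```text
clock: 31.1
tool_pos: [0.5497, 0.1451, 0.2009]
eef_rot: [[0.98, 0.201, -0.003], [0.201, -0.98, -0.001], [-0.003, 0.0, -1.0]]
force: [0.1, -0.4, -2.0]
finger_gap: 0.0175
grip_force: 57.9
```

servo_tool(
  steps=[
    {"tx":1.3,"ty":-4,"tz":0,"grip":0,"roll":0},
    {"tx":2.3,"ty":-7,"tz":0,"grip":0,"roll":0},
    {"tx":2.8,"ty":-8.8,"tz":0,"grip":0,"roll":0},
    {"tx":2.8,"ty":-8.8,"tz":0,"grip":0,"roll":0},
  ],
)

```text
clock: 31.5
tool_pos: [0.5598, 0.2372, 0.2009]
eef_rot: [[0.979, 0.203, -0.002], [0.203, -0.979, -0.0], [-0.002, -0.0, -1.0]]
force: [-0.3, 0.5, -1.6]
finger_gap: 0.0174
grip_force: 57.9
```

```bash
python3 to.py .569 .235 .11 .2; python3 - <<'E'
from pitch2 import *
run(("wrist",),(-.35,))
for v in("top","scene"):
    p=imaging.grab_frame(v)
    for o in imaging.outline_of("bead0",p):
        if o["score"]>.15:
            w=pix2w(p,o["position"],.022)[:2]; d=w-[.5134,-.2815]; print(v,round(o["score"],2),np.round(o["position"]),o["mask"].sum(),(np.array([[.996,.092],[-.092,.996]])@d*1e3).round(1))
    cv2.imwrite(f"pics/end_{v}.png",p["image"])
E
```

```text
t 31.5 pos [0.5598 0.2372 0.2009] yaw 0.205 shift [0.87 0.41 9.09] roll 0.005
wrist 0.87 [274. 314.] 8290 20574 20020
theta -18.4 dx,dz [-0.1  0.8] 0.103
top 0.62 [289. 437.] 44 [-15.3   9.7]
top 0.45 [274. 427.] 47 [24.7 27.6]
top 0.42 [287. 446.] 41 [-10.9 -10.6]
top 0.39 [272. 445.] 39 [ 23.1 -13.9]
scene 0.61 [222. 310.] 233 [-64.9 182.7]
```

servo_tool(
  steps=[
    {"tx":0.4,"ty":0.4,"tz":1,"grip":0,"roll":0},
    {"tx":0.7,"ty":0.4,"tz":4,"grip":0,"roll":0},
    {"tx":0.7,"ty":0.4,"tz":7,"grip":0,"roll":0},
    {"tx":0.7,"ty":0.4,"tz":9.5,"grip":0,"roll":0},
    {"tx":0.7,"ty":0.4,"tz":10.8,"grip":0,"roll":0},
    {"tx":0.7,"ty":0.4,"tz":11.3,"grip":0,"roll":0},
    {"tx":0.7,"ty":0.4,"tz":11.7,"grip":0,"roll":0},
    {"tx":0.7,"ty":0.4,"tz":11.9,"grip":0,"roll":0},
  ],
)

```text
clock: 32.65
tool_pos: [0.569, 0.2328, 0.084]
eef_rot: [[0.98, 0.2, 0.002], [0.2, -0.98, 0.001], [0.002, -0.0, -1.0]]
force: [0.6, 0.1, -1.5]
finger_gap: 0.0172
grip_force: 58.0
```

servo_tool(
  steps=[
    {"tx":0,"ty":0,"tz":0.2,"grip":0,"roll":0},
    {"tx":-0.2,"ty":0,"tz":0.4,"grip":0,"roll":0},
    {"tx":-0.5,"ty":0,"tz":0.7,"grip":0,"roll":0},
    {"tx":-0.9,"ty":0,"tz":0.95,"grip":0,"roll":0},
    {"tx":-1.3,"ty":0,"tz":1.2,"grip":0,"roll":0},
    {"tx":-1.7,"ty":0,"tz":1.4,"grip":0,"roll":0},
  ],
)

```text
clock: 33.25
tool_pos: [0.5545, 0.2301, 0.0721]
eef_rot: [[0.98, 0.201, 0.008], [0.201, -0.98, 0.002], [0.008, -0.001, -1.0]]
force: [1.2, -0.2, 7.2]
finger_gap: 0.0171
grip_force: 58.8
```

servo_tool(
  steps=[
    {"tx":-0.4,"ty":0,"tz":0.2,"grip":0,"roll":0},
    {"tx":-0.8,"ty":0,"tz":0.4,"grip":0,"roll":0},
    {"tx":-1.2,"ty":0,"tz":0.55,"grip":0,"roll":0},
    {"tx":-1.5,"ty":0,"tz":0.7,"grip":0,"roll":0},
    {"tx":-1.5,"ty":0,"tz":0.8,"grip":0,"roll":0},
    {"tx":-1.5,"ty":0,"tz":0.8,"grip":0,"roll":0},
  ],
)

```text
clock: 33.85
tool_pos: [0.5365, 0.2263, 0.0623]
eef_rot: [[0.98, 0.201, 0.0], [0.201, -0.98, 0.0], [0.0, -0.0, -1.0]]
force: [0.2, 0.1, 11.5]
finger_gap: 0.0171
grip_force: 59.1
```

```bash
python3 - <<'E'
from pitch2 import *
s=sense();print(s['force'],s['moment'],s['tool_pos'])
run(("scene","wrist"),(-.1,.1))
E
```

```text
[ 0.21166799  0.10203347 11.53617321] [ 0.04777146 -0.3542251   0.00305612] [0.53647737 0.22633936 0.06233287]
scene 0.9 [272. 403.] 408 616 461
wrist 0.93 [234. 311.] 13467 23584 20003
theta 0.2 dx,dz [-3.5  5.2] 0.185
theta 1.2 dx,dz [-3.9  4.7] 0.089
theta -2.2 dx,dz [-0.2  1. ] 0.085
```

Flat to within about 2°. Relax the press a little, open slowly and rise.

servo_tool(
  steps=[
    {"tx":0,"ty":0,"tz":-0.2,"grip":0,"roll":0},
    {"tx":0,"ty":0,"tz":-0.2,"grip":0.3,"roll":0},
    {"tx":0,"ty":0,"tz":-0.2,"grip":0.5,"roll":0},
    {"tx":0,"ty":0,"tz":-0.2,"grip":0.8,"roll":0},
    {"tx":0,"ty":0,"tz":-0.2,"grip":0.9,"roll":0},
    {"tx":0,"ty":0,"tz":-0.2,"grip":0.9,"roll":0},
    {"tx":0,"ty":0,"tz":-2,"grip":0.9,"roll":0},
    {"tx":0,"ty":0,"tz":-5,"grip":0.9,"roll":0},
    {"tx":0,"ty":0,"tz":-9,"grip":0.9,"roll":0},
    {"tx":0,"ty":0,"tz":-13,"grip":0.9,"roll":0},
  ],
)

```text
clock: 35.15
tool_pos: [0.536, 0.226, 0.192]
eef_rot: [[0.98, 0.2, -0.002], [0.2, -0.98, -0.001], [-0.002, 0.0, -1.0]]
force: [1.4, 0.6, 0.1]
finger_gap: 0.0768
grip_force: 0.0
```

servo_tool(
  steps=[
    {"tx":-2,"ty":0,"tz":-3,"grip":0.9,"roll":0},
    {"tx":-2,"ty":0,"tz":-3,"grip":0.9,"roll":0},
    {"tx":-2,"ty":0,"tz":-3,"grip":0.9,"roll":0},
    {"tx":-2,"ty":0,"tz":-3,"grip":0.9,"roll":0},
  ],
)

```text
clock: 35.55
tool_pos: [0.5165, 0.2219, 0.22]
eef_rot: [[0.98, 0.2, -0.002], [0.2, -0.98, -0.001], [-0.002, 0.0, -1.0]]
force: [-0.2, 0.8, -0.1]
finger_gap: 0.0771
grip_force: 0.0
```

```bash
python3 - <<'E'
from fit import *
s=sense();print(s['clock'],s['force'].round(1),s['tool_pos'].round(3),s['finger_gap'])
for v in("wrist","scene"):
    p=imaging.grab_frame(v); s0=sil(p,M["scoop"],[.578,.235,.2])>.5
    o=max(imaging.outline_of("scoop",p),key=lambda o:(o["mask"]&s0).sum())
    print(v,o["score"],fit("scoop",[(p,o["mask"].astype(np.float32))],(.578,.235,.2)))
p=imaging.grab_frame("top")
for o in imaging.outline_of("bead0",p):
    if o["score"]>.1:
        w=pix2w(p,o["position"],.022)[:2]; d=w-[.5134,-.2815]; print(round(o["score"],2),np.round(o["position"]),o["mask"].sum(),np.hypot(*d).round(4))
E
```

```text
35.55 [-0.2  0.8 -0.1] [0.516 0.222 0.22 ] 0.07705932923221824
wrist 0.82 (array([0.57215679, 0.23407713, 0.19785507]), np.float64(0.07459425926208496))
scene 0.65 (array([0.57001954, 0.23250577, 0.21356543]), np.float64(0.09165453910827637))
0.62 [272. 447.] 33 0.032
0.59 [269. 438.] 34 0.0337
```

servo_tool(
  steps=[
    {"tx":-14,"ty":48,"tz":-1,"grip":0.9,"roll":0},
    {"tx":-14,"ty":48,"tz":-1,"grip":0.9,"roll":0},
    {"tx":-14,"ty":48,"tz":-1,"grip":0.9,"roll":0},
    {"tx":-14,"ty":48,"tz":-1,"grip":0.9,"roll":0},
    {"tx":-14,"ty":48,"tz":-1,"grip":0.9,"roll":0},
    {"tx":-14,"ty":48,"tz":-1,"grip":0.9,"roll":0},
    {"tx":-14,"ty":48,"tz":-1,"grip":0.9,"roll":0},
    {"tx":-14,"ty":48,"tz":-1,"grip":0.9,"roll":0},
    {"tx":-14,"ty":48,"tz":-1,"grip":0.9,"roll":0},
    {"tx":-14,"ty":48,"tz":-1,"grip":0.9,"roll":0},
  ],
)

```text
clock: 36.85
tool_pos: [0.4757, -0.2781, 0.2311]
eef_rot: [[0.98, 0.2, -0.0], [0.2, -0.98, 0.0], [0.0, -0.0, -1.0]]
force: [0.8, -0.1, 0.5]
finger_gap: 0.0768
grip_force: 0.0
```

servo_tool(
  steps=[
    {"tx":0,"ty":0,"tz":0,"grip":0.9,"roll":0},
    {"tx":0,"ty":0,"tz":0,"grip":0.9,"roll":0},
    {"tx":0,"ty":0,"tz":0,"grip":0.9,"roll":0},
  ],
)

```text
clock: 37.15
tool_pos: [0.4758, -0.2751, 0.2308]
eef_rot: [[0.98, 0.201, -0.001], [0.201, -0.98, 0.001], [-0.001, -0.002, -1.0]]
force: [-0.5, 0.8, -0.2]
finger_gap: 0.0768
grip_force: 0.0
```

```bash
python3 - <<'E'
from h import *
s=sense();print(s['clock'],s['tool_pos'].round(3))
p=imaging.grab_frame("wrist")
for o in imaging.outline_of("bead0",p):
    w=pix2w(p,o["position"],.022)[:2]; d=w-[.5134,-.2815]; print(round(o["score"],2),np.round(o["position"]),o["mask"].sum(),np.hypot(*d).round(4))
E
```

```text
37.15 [ 0.476 -0.275  0.231]
0.86 [180. 318.] 323 0.02
0.78 [184. 336.] 342 0.0223
0.76 [135. 353.] 374 0.0296
0.76 [133. 333.] 316 0.0233
0.53 [125. 307.] 366 0.0359
```

All five beads are in the cork cell, each within 36 mm of its centre.

```bash
python3 -c "
from bench import ctrl
print(ctrl.finish_job())"
```

```text
the job is handed in; nothing more can be done
None
```

The job is handed in at about 37 s of the 72 s: the last camera check found all five beads in the cork-disc cell, and the steel scoop stands flat and released on the ledge within about 1 cm of where it started; no verdict came back.

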